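Fit the splined drive roller on the bench ring roller and lock it with its swing washer

ROBOT

A 6-joint arm with a two-finger parallel gripper is mounted at the origin on the work surface. World frame = base frame: x ahead of the robot, y to its left, z up, the work surface at z = 0. Lengths are in m, angles in rad, forces in N, time in s.
With the tool pointing down it reaches from about 0.25 to 0.8 m from the base axis. Payload 8.5 kg.
Tool frame: the origin (TCP) lies at the very end of the fingers, on their centre line; the grasp point (between the pads) lies 19 mm behind it; z points along the fingers, y is the direction in which the jaws open and shut (so a half turn about z gives the same grasp; the last joint's range is limited). The gripper opens to 85 mm and grips with 20 to 120 N. Pads are 22 mm wide; open, the fingers measure 114 mm over their backs; the gripper's body (76 mm by 85 mm) begins 54 mm behind the grasp point. The pads swing forward as they close: fully open they stand 13 mm farther back than shut.
Start: joints at [1.172, 0.238, -0.013, 1.319, 0, 1.571], TCP at [0.204, 0.484, 0.205] pointing down, gripper open.
Joint ranges: [-2.66, 2.66], [-1.03, 1.9], [-1.14, 1.46], [-1.82, 2.27], [-1.45, 1.34], [-3.14, 3.14]. Speed limits (rad/s): [2.22, 2.22, 2.79, 3.14, 3.14, 3.14].

INTERFACE

Orientations are given as a unit quaternion [x, y, z, w].
In Python, from workcell import r gives the robot as it stands.
- The arm moves only by the shell command python3 -m creep 'ROWS' [FORCE]. ROWS is JSON, a list of rows, each a list of 3 entries, a list of its own where there are three numbers: the turn, a rotation vector about the tool's x, y, z in rad, then the shift along the tool's x, y, z in m, then the finger opening in m, from 0 to 0.0854. In form: [[[ax, ay, az], [x, y, z], hand], ...]. A call has exactly 8 rows; each row is the pose to reach, as a shift and turn from the pose measured when the call began, along the tool's axes at that moment; what a row does not reach only later rows make up. A row lasts 1/12 s, in which the tool goes at most 41.7 mm and 7.16 degrees, less where a joint would pass 70% of its speed; a pose out of reach is approached as far as the arm can. A call with a gripper value outside its range is refused whole. The fingers move at their own pace and stop on an object; FORCE is the grip in N (left out, the last holds). Time passes only in rows, so rows that repeat a pose let the fingers close, or fill a call up. It gives the time, the measured TCP pose, the force and the opening at its end, in the units of the state.
- r.get_state(): the state, without advancing time (a new reading comes with each control period).
- r.grab_frame(name): name is "scene" or "top" or "wrist"; returns the picture (400x640x3 uint8, red, green, blue); there is no depth.
- r.camera_params(name): a dict with "fx", "fy", "cx", "cy" (pixels), "pose" (4x4, takes a point from camera to world coordinates). Camera axes: x right, y down, z forward; pixel columns grow to the right and rows downward; lengths in m; the calibration is good to about 2 mm. A picture is of the moment at which its call begins: read the wrist's pose just before it. camera_params takes no time and is no camera call; for the wrist camera it gives the pose at the moment of the call.
- r.close_job(): hands the job in, once; it reports no verdict.
The state is a dict: "t": time; "joints": joint angles; "joint_velocities": joint speeds; "tau": joint torques, N m; "position": TCP position; "tool_rot": TCP orientation; "wrist_force": force on the tool from outside, world axes, zero at the start; "torque": the same for the moment, N m; "finger_gap": finger opening in m.
Only numpy, scipy, OpenCV 4.12 (cv2) and the standard library are available. Lean on these libraries where they do the work, as an engineer would, in place of code of your own. Each camera call takes 0.05 s, during which the arm holds its last target.

TASK

The bench ring roller is missing its drive roller. Take the loose roller with the six-toothed (splined) bore, lower it over the bare upright splined shaft and, pressing lightly while rocking it round to and fro until the teeth mesh, slide it fully home on the collar; let go of it and swing the slotted keeper washer round by its black knob until its slot is fully round the shaft's neck above the roller. Ease the parts together: never more than 80 N (about 8 kg) between the roller and the machine; and leave the other things on the bench where they are.

Things in the scene. Friction and masses are not known exactly. Their poses are not given: they have to be found in the camera images.
- roller_grip (a point): Drive roller: bare steel, upright, loose on the bench, 66 mm tall, about 0.5 kg. Lower 22 mm: grooved flanges 64 mm across; above them, up to 66 mm, a plain round boss 48 mm across: grasp it there. Through bore with six inward teeth (no other loose roller has teeth). This point: on the bore axis, 46 mm above the underside; z up along the bore, x through the middle of one tooth.
- roller_bore (a point): Middle of the mouth of the drive roller's bore, in its underside. The six equal teeth are 6 mm wide, tips on a 30 mm circle, roots on a 39 mm circle, and run from 2 to 64 mm above the underside.
- bender: Ring roller fixed to the bench: black iron base 200 (x) x 190 (y) x 55 mm high, origin mid underside, z up. Two idle rollers at its +x end, tops at 96 mm; a crank on its +y side, to y = 221 mm, 90 mm high. The splined shaft stands at x = -25, y = 0; the keeper's post (18 mm across, top 146 mm) at x = -25, y = -66.
- shaft_seat (a point): On the shaft's axis, on its collar's face (58 mm across), 60 mm above the bench: the roller's underside must finally rest here. z up along the shaft; x, y are the machine's, not the teeth's: the shaft stops at any angle, which is not measured. Geared to its crank, it turns with a steady drag of 0.2 N m.
- shaft_teeth (a point): On the shaft's axis, at the top ends of its six teeth, 44 mm above the seat. Teeth: 8 mm wide, root circle 28 mm, 36 mm over the tips, from the seat up to here. A roller not in mesh stops here with its underside (its own teeth 2 mm higher up); turned by up to 60 degrees with a light push, it drops in. Play in mesh about 4 degrees each way.
- shaft_top (a point): Top of the shaft, 92 mm above the seat. Above the teeth come (heights over the seat): a nose 26 mm across, 44 to 62 mm, coned at both ends; a neck 18 mm across, 62 to 78 mm; a head 26 mm across from 78 mm, coned from 85 mm to 14 mm across at the top.
- keeper (a joint): Slotted swing washer on its post (rad): 0 = closed, at its stop, slot fully round the shaft's neck; opens counter-clockwise from above, to 2.4; starts open. Light friction (0.06 N m), stays where left. Steel plate 8 mm thick, underside 128 mm above the bench, 2 mm above a roller that is home; one not home blocks it.
- keeper_knob (a point): Black knob on the washer, an upright cylinder 16 mm across, from 136 to 162 mm above the bench; this point is half-way up. 72 mm from the post's axis, on the trailing side as the washer closes; when closed it is 28 mm from the shaft's axis, on the machine's -x side. Push it or pinch it from above, along its arc.
- keeper_pivot (a point): Fixed axis of the swing washer's post, at the height of the washer (132 mm).
- plain_roller: Bystander: loose roller of the same outside shape as the drive roller but with a smooth bore 39 mm across; origin mid underside.
- flat_roller: Bystander: loose low roller 72 mm across, 30 mm tall, smooth bore 34 mm; origin mid underside.
- hex_key: Bystander: L-shaped hex key, 120 x 30 mm, 7 mm thick, lying flat.
- ring_a: Bystander: a brass ring 24 mm across, 8 mm high.
- ring_b: Bystander: another such brass ring.
- die_block: Bystander: a steel die block 50 x 50 x 40 mm with a short spigot on one side.
- bar_stock: Bystander: a length of brass bar 160 x 10 x 6 mm, lying flat.
There are look-alikes about, which are no part of the job. Leave any green look-alike of the part that bears roller_grip alone.

How it is judged:
By the outcome, as a careful person would: the job done as asked, in the order asked, and still so for the second after the job is handed in, with the robot touching nothing.
It also fails if it takes over 72 s, if anything falls off the work surface, if the arm or the gripper's body presses on something with over 40 N, if the wrist force passes 120 N, or if a joint passes its speed limit or range.

## Working session

There is one attempt and no reset: what is moved stays moved. The work goes in short steps, Python scripts to look and compute and a shell command to move; the robot and the scene stay as the last step left them, time stands still between calls to the robot, and variables do not carry over. Pictures are saved under pics/ and viewed, and the job is handed in when it is done.

```bash
ls; mkdir -p pics; python3 - <<'E'
from workcell import r
import cv2
s=r.get_state(); print(s)
for n in ("scene","top","wrist"):
    f=r.grab_frame(n); cv2.imwrite(f"pics/{n}0.png",f[:,:,::-1])
    p=r.camera_params(n); print(n,{k:(v if not hasattr(v,'round') else v.round(4).tolist() if hasattr(v,'tolist') else v) for k,v in p.items()})
E
```

```text
pics
{'t': 0.0, 'joints': array([ 1.17201038e+00,  2.38766219e-01, -1.42666921e-02,  1.31919575e+00,
       -1.49889969e-05,  1.57081133e+00]), 'joint_velocities': array([-0.00075066,  0.00038452, -0.00011805, -0.00035204,  0.00226051,
       -0.00197473]), 'tau': array([-2.37402215e-03, -5.38781941e+01,  3.46443951e+01,  1.79878576e-02,
       -1.60198947e-04,  7.10370898e-06]), 'position': array([0.20368395, 0.48338035, 0.20448045]), 'tool_rot': array([ 1.98081662e-01,  9.80185259e-01, -7.03461204e-04, -1.34502667e-04]), 'wrist_force': array([ 0.33617318, -0.38312551,  0.0308739 ]), 'torque': array([-0.02009241,  0.01807914, -0.01069206]), 'finger_gap': 0.0856923147613977}
scene {'fx': 394.9312438347228, 'fy': 394.9312438347228, 'cx': 323.2700932878241, 'cy': 197.36902094234784, 'pose': [[-0.0255, 0.6353, -0.7718, 1.3302], [0.9996, 0.0225, -0.0145, -0.034], [0.0081, -0.7719, -0.6356, 0.7509], [0.0, 0.0, 0.0, 1.0]]}
top {'fx': 432.6009608807914, 'fy': 432.6009608807914, 'cx': 317.1545548362876, 'cy': 206.14295458536145, 'pose': [[-0.0224, -0.9898, 0.1406, 0.3856], [-0.9997, 0.0214, -0.0092, -0.0322], [0.0061, -0.1408, -0.99, 1.0303], [0.0, 0.0, 0.0, 1.0]]}
wrist {'fx': 358.94463431796, 'fy': 358.94463431796, 'cx': 314.6298870057353, 'cy': 195.01844496173248, 'pose': [[0.3893, 0.8843, 0.2577, 0.1375], [0.9211, -0.3733, -0.1104, 0.5105], [-0.0014, 0.2804, -0.9599, 0.3725], [0.0, 0.0, 0.0, 1.0]]}
```

View pics/top0.png

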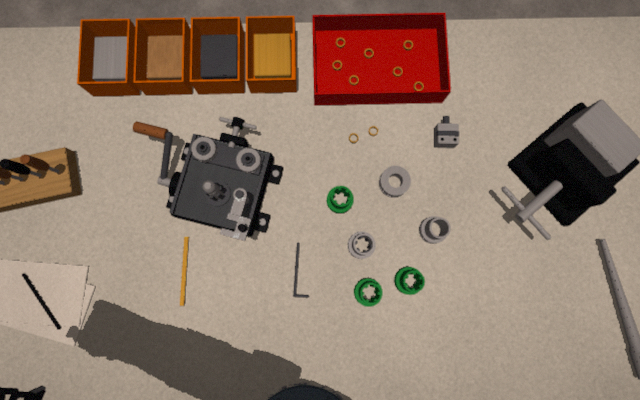

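View pics/scene0.png

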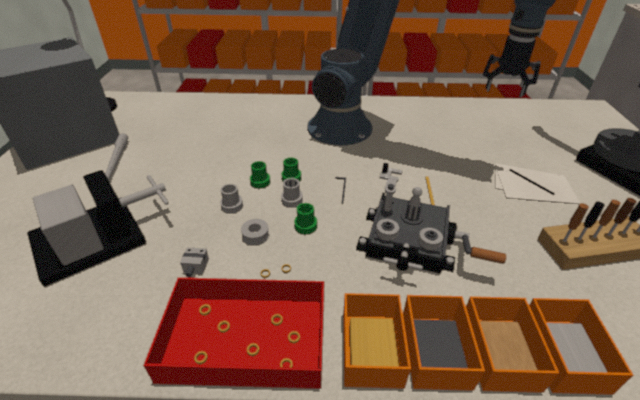

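View pics/wrist0.png

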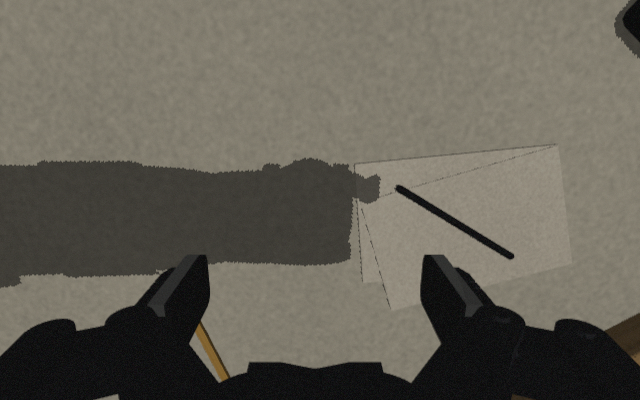

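The loose rollers in the top view are steel at (361,244), steel at (434,229), green at (340,199), (369,291) and (409,280), and a low flat one at (395,181). The steel one at (361,244) seems to have teeth. I'll check that in an enlarged crop, along with the machine.

```bash
cat > h.py <<'E'
import numpy as np, cv2
from scipy.spatial.transform import Rotation as R
from workcell import r
def ray2z(n,u,v,z,p=None):
    p=p or r.camera_params(n); T=np.array(p["pose"])
    d=T[:3,:3]@[(u-p["cx"])/p["fx"],(v-p["cy"])/p["fy"],1]
    return T[:3,3]+d*(z-T[2,3])/d[2]
def proj(n,P,p=None):
    p=p or r.camera_params(n); T=np.array(p["pose"])
    P=np.atleast_2d(P); c=(P-T[:3,3])@T[:3,:3]
    return np.c_[p["fx"]*c[:,0]/c[:,2]+p["cx"],p["fy"]*c[:,1]/c[:,2]+p["cy"]]
def crop(src,x0,y0,x1,y1,k,out):
    im=cv2.imread(src)[y0:y1,x0:x1]; cv2.imwrite(out,cv2.resize(im,None,fx=k,fy=k,interpolation=cv2.INTER_CUBIC))
E
python3 - <<'E'
from h import *
crop("pics/top0.png",325,170,455,310,4,"pics/c1.png")
crop("pics/top0.png",150,110,300,250,4,"pics/c2.png")
crop("pics/scene0.png",340,150,480,280,4,"pics/c3.png")
for u,v in [(361,244),(434,229)]: print(ray2z("top",u,v,.066))
E
```

```text
[ 0.43541277 -0.13674674  0.066     ]
[ 0.46527374 -0.30144098  0.066     ]
```

View pics/c1.png

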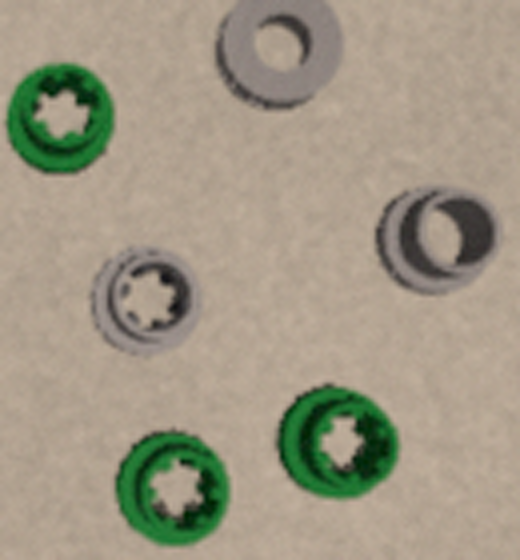

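View pics/c2.png

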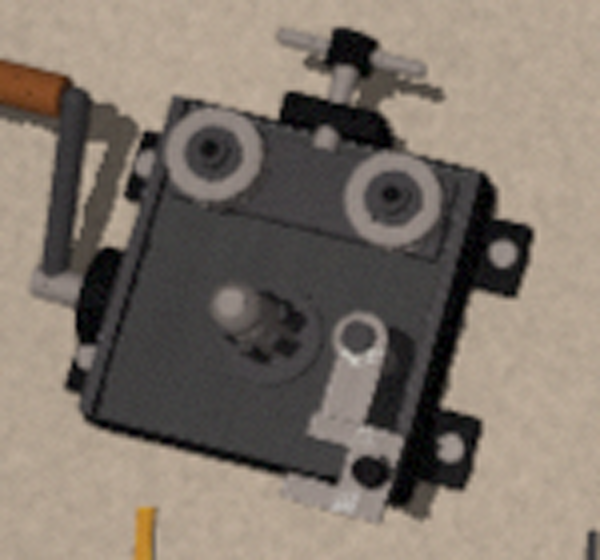

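View pics/c3.png

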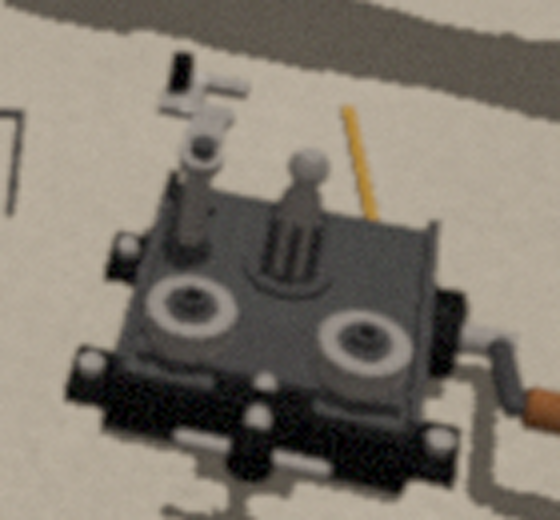

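The steel roller at top-view (361,244), crop (150,297), shows teeth like the green ones. The steel one at (434,229) has a smooth bore, so it is plain_roller. The one to take is (361,244). Next I'll measure it and the machine.

```bash
python3 - <<'E'
from h import *
pts={"shafttop":(150+232/4,110+303/4,.152),"idleA":(150+212/4,110+154/4,.096),"idleB":(150+391/4,110+197/4,.096),"post":(150+359/4,110+336/4,.146),"knob":(150+371/4,110+471/4,.162),"rollertop":(325+157/4,170+291/4,.066),"rollerbot":(325+145/4,170+305/4,.01)}
W={k:ray2z("top",*v) for k,v in pts.items()}
for k,v in W.items(): print(k,v.round(4))
pts2={"shafttop":(340+309/4,150+163/4,.152),"post":(340+203/4,150+149/4,.146),"knob":(340+182/4,150+60/4,.162),"idleA":(340+366/4,150+337/4,.096),"idleB":(340+191/4,150+302/4,.096)}
for k,v in pts2.items(): print("scene",k,ray2z("scene",*v).round(4))
d=W["shafttop"]-W["post"]; print(np.hypot(d[0],d[1]), np.degrees(np.arctan2(-d[0],d[1])))
d=W["idleA"]-W["idleB"]; print(np.hypot(d[0],d[1]), np.degrees(np.arctan2(-d[0],d[1])))
d=W["knob"]-W["post"]; print(np.hypot(d[0],d[1]), np.degrees(np.arctan2(d[1],d[0])))
crop("pics/scene0.png",210,150,330,250,5,"pics/c4.png")
E
```

```text
shafttop [0.5577 0.1837 0.152 ]
idleA [0.653  0.2096 0.096 ]
idleB [0.6264 0.1104 0.096 ]
post [0.5401 0.1193 0.146 ]
knob [0.4683 0.1104 0.162 ]
rollertop [ 0.438  -0.1441  0.066 ]
rollerbot [ 0.433  -0.1432  0.01  ]
scene shafttop [0.5693 0.1812 0.152 ]
scene post [0.55   0.1194 0.146 ]
scene knob [0.4764 0.1116 0.162 ]
scene idleA [0.6622 0.2089 0.096 ]
scene idleB [0.6358 0.1089 0.096 ]
0.06674333612796461 -15.291775470370256
0.10271951377459765 -14.986158069515115
0.07232674243455038 -172.88942140652154
```

View pics/c4.png

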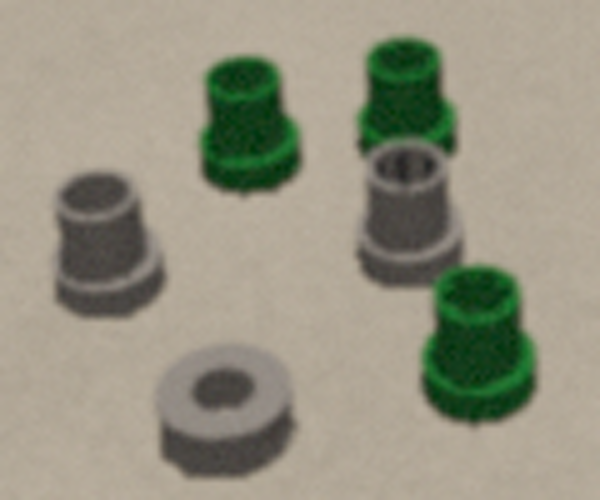

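```bash
python3 - <<'E'
from h import *
for P in ([0.2037,0.4834,0.2045],[0.2037,0.4834,0.23],[0,0,0]): print(P,proj("scene",P),proj("top",P),proj("wrist",P))
# ground: hex key corner/ends
print(ray2z("top",296,296,.007),ray2z("top",297,243,.007))
print(ray2z("scene",345,202,.007),ray2z("scene",345,178,.007),ray2z("scene",336,178,.007))
print(ray2z("top",184,304,.006),ray2z("scene",428,177,.006))
crop("pics/scene0.png",460,20,580,120,5,"pics/c5.png")
crop("pics/scene0.png",320,160,440,260,5,"pics/c6.png")
crop("pics/top0.png",270,230,320,310,6,"pics/c7.png")
E
```

```text
[0.2037, 0.4834, 0.2045] [[500.08198115 105.21156042]] [[ 33.39446206 375.03386637]] [[316.66594128 237.61036192]]
[0.2037, 0.4834, 0.23] [[502.55281642  97.443798  ]] [[ 24.08085144 378.59103321]] [[316.90116287 260.6140372 ]]
[0, 0, 0] [[339.47896571 127.86510048]] [[303.81421352 442.46975801]] [[-181.56512966  161.35724806]]
[0.32150922 0.01213547 0.007     ] [0.44415622 0.00786679 0.007     ]
[0.44586446 0.01312772 0.007     ] [0.32833343 0.0151259  0.007     ] [ 0.32936717 -0.01325243  0.007     ]
[0.30920837 0.27135922 0.006     ] [0.31205713 0.27904627 0.006     ]
```

View pics/c5.png

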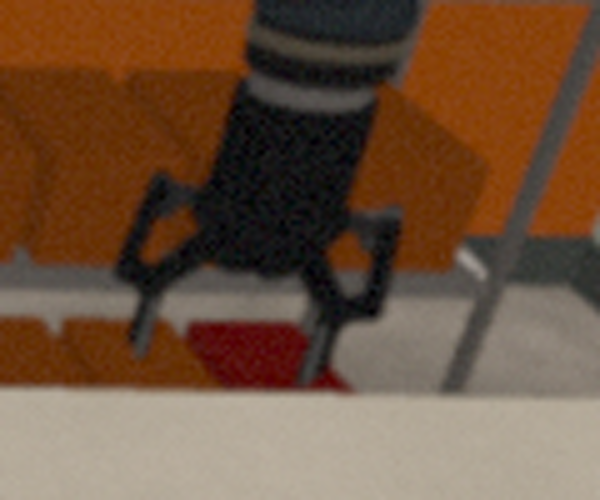

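View pics/c7.png

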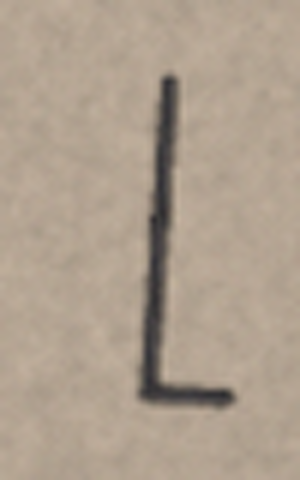

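View pics/c6.png

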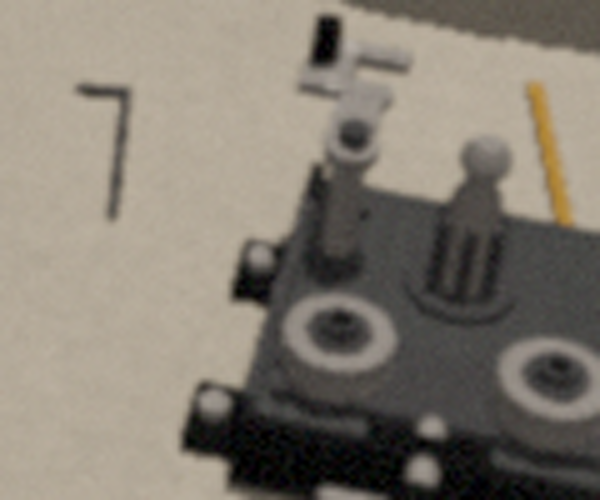

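Top view: the shaft–post distance comes out at 66.7 mm (66 expected) and knob–post at 72.3 mm (72), with machine yaw about -15°. Scene view reads x about 10 mm farther out because it is oblique, so I trust top and wrist. I'm moving to view the roller with the wrist camera.

```bash
python3 -m creep '[[[0,0,0.085],[-0.03,-0.03,0],0.085],[[0,0,0.17],[-0.06,-0.06,0],0.085],[[0,0,0.26],[-0.09,-0.09,0],0.085],[[0,0,0.35],[-0.12,-0.12,0],0.085],[[0,0,0.44],[-0.15,-0.15,0],0.085],[[0,0,0.53],[-0.18,-0.18,0],0.085],[[0,0,0.62],[-0.21,-0.21,0],0.085],[[0,0,0.7],[-0.24,-0.24,0],0.085]]' 30
cat >> h.py <<'E'
def delta(P,yaw=None):
    """world target TCP, yaw=world angle of tool y (deg) -> tool shift, turn z"""
    s=r.get_state(); M=R.from_quat(s["tool_rot"]).as_matrix()
    cy=np.degrees(np.arctan2(M[1,1],M[0,1]))
    sh=M.T@(np.array(P)-s["position"])
    t=None if yaw is None else -np.radians((yaw-cy+90)%180-90)
    print("t",round(s["t"],2),"pos",s["position"].round(4),"yaw",round(cy,2),"tilt",M[:,2].round(4),"F",s["wrist_force"].round(1),"T",s["torque"].round(2),"gap",round(s["finger_gap"],4),"q",s["joints"].round(2)); print("shift",sh.round(4),"turnz",t)
E
python3 - <<'E'
from h import *
delta([.437,-.144,.2],-18)
for u,v in [(325+62/4,170+115/4),(325+180/4,170+485/4),(325+345/4,170+437/4)]: print(ray2z("top",u,v,.066))
E
```

```text
t: 0.82
position: [0.3294, 0.1731, 0.2049]
tool_rot: [0.524, 0.852, -0.0, 0.0]
wrist_force: [0.5, 0.7, 0.3]
finger_gap: 0.0847
t 0.82 pos [0.3294 0.1731 0.2049] yaw 26.82 tilt [-1.e-04 -9.e-04 -1.e+00] F [0.5 0.7 0.3] T [ 0.08 -0.07  0.03] gap 0.0847 q [ 0.48 -0.02 -0.32  1.28 -0.    1.59]
shift [-0.3315 -0.047   0.0052] turnz 0.7822563027203233
[ 0.53830077 -0.09418835  0.066     ]
[ 0.33171593 -0.15268644  0.066     ]
[ 0.35558776 -0.2445722   0.066     ]
```

```bash
python3 -m creep '[[[0,0,0.09],[-0.041,-0.006,0],0.085],[[0,0,0.18],[-0.082,-0.012,0],0.085],[[0,0,0.27],[-0.123,-0.018,0],0.085],[[0,0,0.36],[-0.164,-0.024,0],0.085],[[0,0,0.45],[-0.205,-0.029,0],0.085],[[0,0,0.54],[-0.246,-0.035,0],0.085],[[0,0,0.63],[-0.287,-0.041,0],0.085],[[0,0,0.72],[-0.331,-0.047,0],0.085]]'
python3 - <<'E'
from h import *
delta([.437,-.144,.2],-18)
p=r.camera_params("wrist"); f=r.grab_frame("wrist"); cv2.imwrite("pics/w1.png",f[:,:,::-1])
import pickle; pickle.dump(p,open("w1.pkl","wb"))
E
```

```text
t: 1.48
position: [0.4358, -0.1432, 0.2052]
tool_rot: [0.792, 0.611, -0.0, 0.0]
wrist_force: [1.9, 0.4, 0.3]
finger_gap: 0.0853
t 1.48 pos [ 0.4358 -0.1432  0.2052] yaw -14.72 tilt [ 1.e-04 -8.e-04 -1.e+00] F [1.9 0.4 0.3] T [ 0.03 -0.06 -0.02] gap 0.0853 q [-0.32  0.12 -0.16  1.29 -0.    1.51]
shift [-0.0005  0.0014  0.0052] turnz 0.05718049270687665
```

View pics/w1.png

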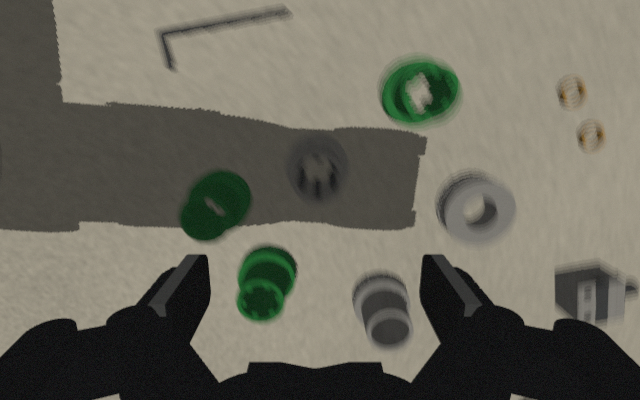

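The frame is motion-blurred, and the target sits in the arm's shadow at (318,165). I'll retake it now that the arm has settled.

```bash
python3 - <<'E'
from h import *
p=r.camera_params("wrist"); f=r.grab_frame("wrist"); cv2.imwrite("pics/w2.png",f[:,:,::-1])
import pickle; pickle.dump(p,open("w2.pkl","wb"))
g=np.clip(f[:,:,::-1].astype(float)*1.8,0,255).astype('uint8'); cv2.imwrite("pics/w2b.png",g)
crop("pics/w2b.png",270,115,370,215,6,"pics/c8.png")
for z in (.066,.022,0): print(ray2z("wrist",318,165,z,p))
E
```

```text
[ 0.44329606 -0.14275317  0.066     ]
[ 0.44140876 -0.15170526  0.022     ]
[ 0.44046511 -0.1561813   0.        ]
```

View pics/c8.png

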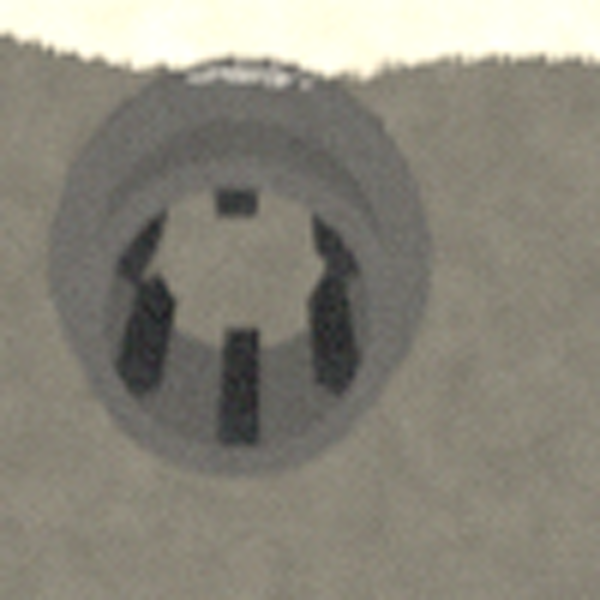

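The crop shows the six dark teeth inside the bore, with one pair almost exactly vertical at crop (237,200) and (240,385). I'll fit the model circles to get the centre and angle.

```bash
cat >> h.py <<'E'
def circ(c,rad,z,n=90):
    a=np.linspace(0,2*np.pi,n); return np.c_[c[0]+rad*np.cos(a),c[1]+rad*np.sin(a),np.full(n,z)]
def teeth(c,z,ang,ri,ro,w):
    out=[]
    for k in range(6):
        a=np.radians(ang+60*k); u=np.array([np.cos(a),np.sin(a)]); v=np.array([-u[1],u[0]])
        q=[c[:2]+ri*u-w/2*v,c[:2]+ri*u+w/2*v,c[:2]+ro*u+w/2*v,c[:2]+ro*u-w/2*v]
        out.append(np.c_[np.array(q),np.full(4,z)])
    return out
def overlay(src,n,p,curves,box,k,out):
    x0,y0,x1,y1=box; im=cv2.imread(src)[y0:y1,x0:x1]; im=cv2.resize(im,None,fx=k,fy=k,interpolation=cv2.INTER_CUBIC)
    for c,col in curves:
        q=(proj(n,c,p)+0.5-[x0,y0])*k-0.5; cv2.polylines(im,[np.round(q).astype(int)],True,col,1)
    cv2.imwrite(out,im)
E
python3 - <<'E'
from h import *; import pickle
p=pickle.load(open("w2.pkl","rb"))
c=np.array([.4405,-.1455]); ang=-14.7+90
cv=[(circ(c,.024,.066),(0,255,255)),(circ(c,.032,.022),(0,255,0)),(circ(c,.032,0),(255,0,0))]+[(t,(0,0,255)) for t in teeth(c,.064,ang,.015,.0195,.006)]
overlay("pics/w2b.png","wrist",p,cv,(270,115,370,215),6,"pics/o1.png")
q=r.camera_params("top")
overlay("pics/top0.png","top",q,[x for x in cv],(325,210,395,280),8,"pics/o2.png")
E
```

```text
(no output)
```

View pics/o1.png

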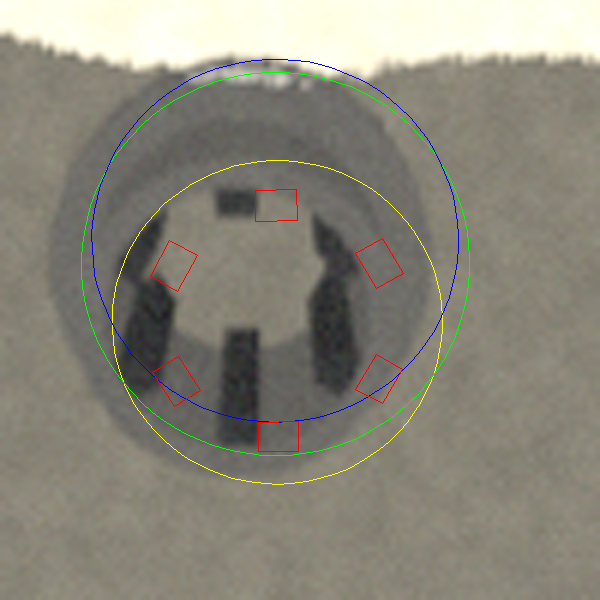

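View pics/o2.png

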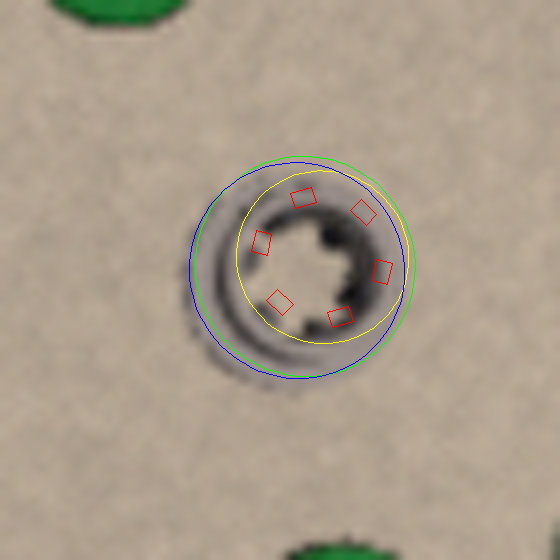

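```bash
python3 - <<'E'
from h import *; import pickle
p=pickle.load(open("w2.pkl","rb"))
c0=np.array([.4405,-.1455])
q=proj("wrist",[*c0,.066],p)[0]+np.array([-38,-5])/6; cw=ray2z("wrist",*q,.066,p); print("wrist",cw)
q=proj("top",[*c0,.066])[0]+np.array([-11,10])/8; ct=ray2z("top",*q,.066); print("top",ct)
for c,nm in ((cw[:2],"w"),(ct[:2],"t")):
  ang=-14.7+90
  cv=[(circ(c,.024,.066),(0,255,255)),(circ(c,.032,.022),(0,255,0)),(circ(c,.032,0),(255,0,0))]+[(t,(0,0,255)) for t in teeth(c,.064,ang,.015,.0195,.006)]
  if nm=="w": overlay("pics/w2b.png","wrist",p,cv,(270,115,370,215),6,"pics/o3.png")
  else: overlay("pics/top0.png","top",None,cv,(325,210,395,280),8,"pics/o4.png")
E
python3 -c "
import cv2,numpy as np
a=cv2.imread('pics/o3.png');b=cv2.imread('pics/o4.png');cv2.imwrite('pics/o5.png',cv2.resize(np.hstack([a[:560,:560],b]),(800,400)))"
```

```text
wrist [ 0.43537585 -0.14332404  0.066     ]
top [ 0.43779112 -0.14233231  0.066     ]
```

View pics/o5.png

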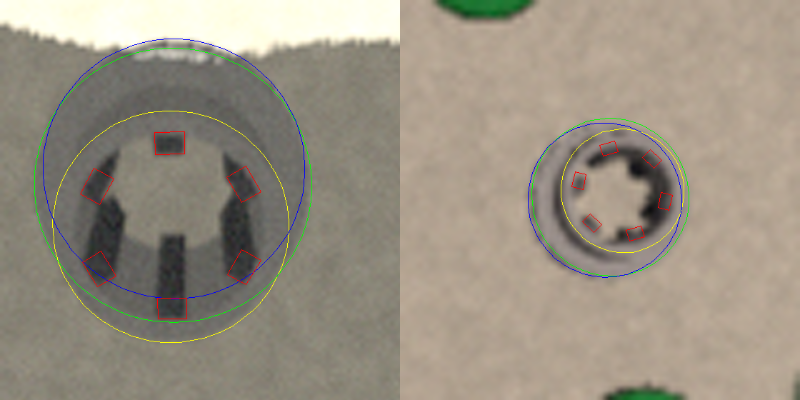

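The two views agree on the roller centre to about 2.5 mm: wrist (.4354,-.1433), top (.4378,-.1423). A tooth lies along tool x. Now I'll descend onto the boss.

```bash
python3 - <<'E'
from h import *
delta([.4362,-.143,.028])
E
```

```text
t 1.58 pos [ 0.4373 -0.1459  0.2046] yaw -14.95 tilt [ 3.0e-04 -2.2e-03 -1.0e+00] F [ 0.4  0.2 -0.5] T [ 0.03  0.   -0.  ] gap 0.0852 q [-0.32  0.13 -0.15  1.29 -0.    1.51]
shift [ 0.0028 -0.0019  0.1766] turnz None
```

```bash
python3 -m creep '[[[0,0,0],[0.002,-0.001,0.03],0.085],[[0,0,0],[0.003,-0.002,0.065],0.085],[[0,0,0],[0.003,-0.002,0.1],0.085],[[0,0,0],[0.003,-0.002,0.13],0.085],[[0,0,0],[0.003,-0.002,0.152],0.085],[[0,0,0],[0.003,-0.002,0.167],0.085],[[0,0,0],[0.003,-0.002,0.174],0.085],[[0,0,0],[0.003,-0.002,0.1765],0.085]]'
python3 - <<'E'
from h import *
delta([.4362,-.143,.028])
p=r.camera_params("wrist"); f=r.grab_frame("wrist"); cv2.imwrite("pics/w3.png",f[:,:,::-1])
E
```

```text
t: 2.25
position: [0.4353, -0.1422, 0.0271]
tool_rot: [0.793, 0.609, -0.001, 0.0]
wrist_force: [0.1, -0.2, 1.1]
finger_gap: 0.0848
t 2.25 pos [ 0.4353 -0.1422  0.0271] yaw -14.92 tilt [-0.0018 -0.0014 -1.    ] F [ 0.1 -0.2  1.1] T [ 0.05 -0.03  0.02] gap 0.0848 q [-0.31  0.26 -0.48  0.83 -0.    1.52]
shift [-0.0005  0.0011 -0.0009] turnz None
```

View pics/w3.png

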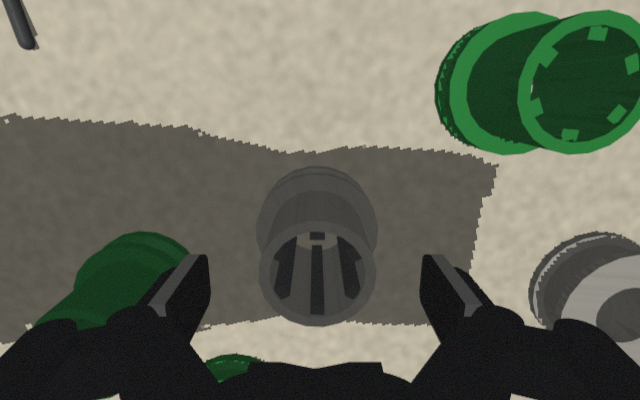

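Roller boss centre (317,272) sits between the pads (207 and 422). Closing.

```bash
python3 - <<'E'
from h import *
print(ray2z("wrist",317,272,.066))
E
python3 -m creep '[[[0,0,0],[0,0,0],0.04],[[0,0,0],[0,0,0],0.04],[[0,0,0],[0,0,0],0.04],[[0,0,0],[0,0,0],0.04],[[0,0,0],[0,0,0],0.04],[[0,0,0],[0,0,0],0.04],[[0,0,0],[0,0,0],0.04],[[0,0,0],[0,0,0],0.04]]' 60
```

```text
[ 0.43630588 -0.14222283  0.066     ]
t: 2.97
position: [0.4363, -0.1426, 0.029]
tool_rot: [0.793, 0.609, -0.0, 0.001]
wrist_force: [-2.4, 0.9, 11.5]
finger_gap: 0.0448
```

```bash
python3 - <<'E'
from h import *
delta([.4362,-.143,.028])
p=r.camera_params("wrist"); f=r.grab_frame("wrist"); cv2.imwrite("pics/w4.png",f[:,:,::-1])
delta([.4362,-.143,.028])
E
```

```text
t 2.97 pos [ 0.4363 -0.1426  0.029 ] yaw -14.91 tilt [ 9.0e-04 -2.2e-03 -1.0e+00] F [-2.4  0.9 11.5] T [0.25 0.58 0.16] gap 0.0448 q [-0.31  0.26 -0.47  0.83 -0.    1.52]
shift [-0.0005  0.      0.001 ] turnz None
t 3.02 pos [ 0.4363 -0.1425  0.029 ] yaw -14.91 tilt [ 9.0e-04 -2.2e-03 -1.0e+00] F [-2.7  1.  12.6] T [0.21 0.58 0.13] gap 0.045 q [-0.31  0.26 -0.47  0.83 -0.    1.52]
shift [-0.0005  0.      0.001 ] turnz None
```

View pics/w4.png

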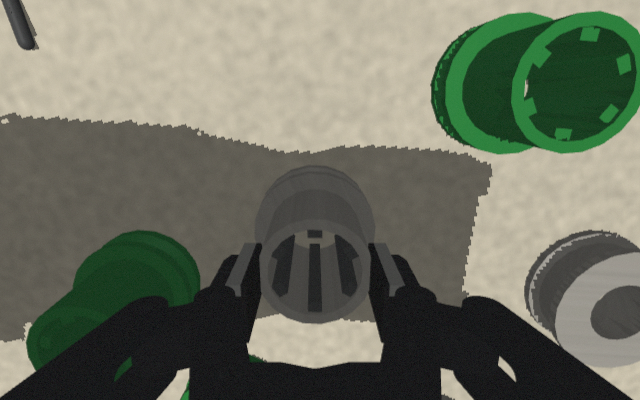

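The roller is gripped (gap 45 mm) and has not shifted. Now lifting, then heading for a viewpoint beside the shaft.

```bash
python3 -m creep '[[[0,0,0],[0,0,-0.025],0.04],[[0,0,0],[0,0,-0.06],0.04],[[0,0,0],[0,0,-0.1],0.04],[[0,0,-0.06],[0.02,0.007,-0.13],0.04],[[0,0,-0.12],[0.045,0.015,-0.155],0.04],[[0,0,-0.18],[0.08,0.027,-0.175],0.04],[[0,0,-0.24],[0.117,0.04,-0.19],0.04],[[0,0,-0.3],[0.155,0.052,-0.196],0.04]]'
python3 - <<'E'
from h import *
delta([.589,.089,.225],18)
E
```

```text
t: 3.68
position: [0.5275, -0.0046, 0.2275]
tool_rot: [0.692, 0.722, 0.001, 0.002]
wrist_force: [0.8, -0.9, -6.2]
finger_gap: 0.0443
t 3.68 pos [ 0.5275 -0.0046  0.2275] yaw 2.38 tilt [ 0.0044 -0.0025 -1.    ] F [ 0.8 -0.9 -6.2] T [-0.13 -0.15 -0.04] gap 0.0443 q [-0.01  0.23  0.04  1.37 -0.    1.52]
shift [0.091  0.0654 0.0025] turnz -0.27265399464069445
```

```bash
python3 -m creep '[[[0,0,-0.06],[0.025,0.018,0],0.04],[[0,0,-0.12],[0.05,0.036,0],0.04],[[0,0,-0.18],[0.07,0.05,0],0.04],[[0,0,-0.24],[0.085,0.06,0],0.04],[[0,0,-0.27],[0.091,0.065,0],0.04],[[0,0,-0.27],[0.091,0.065,0],0.04],[[0,0,-0.27],[0.091,0.065,0],0.04],[[0,0,-0.27],[0.091,0.065,0],0.04]]'
python3 - <<'E'
from h import *; import pickle
p=r.camera_params("wrist"); f=r.grab_frame("wrist"); cv2.imwrite("pics/w5.png",f[:,:,::-1]); pickle.dump(p,open("w5.pkl","wb"))
delta([.589,.089,.225],18)
g=np.clip(f[:,:,::-1].astype(float)*1.8,0,255).astype('uint8'); cv2.imwrite("pics/w5b.png",g)
E
```

```text
t: 4.35
position: [0.5879, 0.088, 0.2275]
tool_rot: [0.59, 0.808, -0.0, 0.002]
wrist_force: [-0.2, 0.2, -5.0]
finger_gap: 0.0448
t 4.4 pos [0.5879 0.0879 0.2277] yaw 17.72 tilt [ 0.0039 -0.0028 -1.    ] F [ 1.   0.2 -6.1] T [-0.05  0.06 -0.03] gap 0.0445 q [ 0.15  0.35  0.21  1.42 -0.    1.41]
shift [0.0007 0.0013 0.0027] turnz -0.004829930861599535
```

View pics/w5b.png

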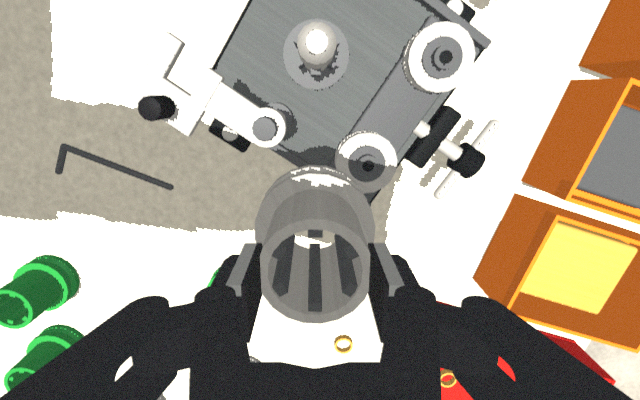

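The shaft head is at (317,42) inside its collar, the keeper post at (265,127) and the knob at (155,107). Next I'll enlarge the shaft for its position and tooth angle.

```bash
python3 - <<'E'
from h import *; import pickle
p=pickle.load(open("w5.pkl","rb"))
im=cv2.imread("pics/w5.png")[0:100,265:365].astype(float)
im=cv2.resize(np.clip(im*1.3,0,255).astype('uint8'),None,fx=6,fy=6,interpolation=cv2.INTER_CUBIC); cv2.imwrite("pics/c9.png",im)
S=np.array([.5577,.1837]); Po=np.array([.5401,.1193])
cv=[(circ(S,.013,.138),(0,255,255)),(circ(S,.007,.152),(0,255,0)),(circ(S,.029,.06),(255,0,0)),(circ(S,.018,.104),(255,0,255)),(circ(Po,.009,.146),(0,255,0))]
overlay("pics/w5.png","wrist",p,cv,(225,0,365,140),5,"pics/o6.png")
E
```

```text
(no output)
```

View pics/c9.png

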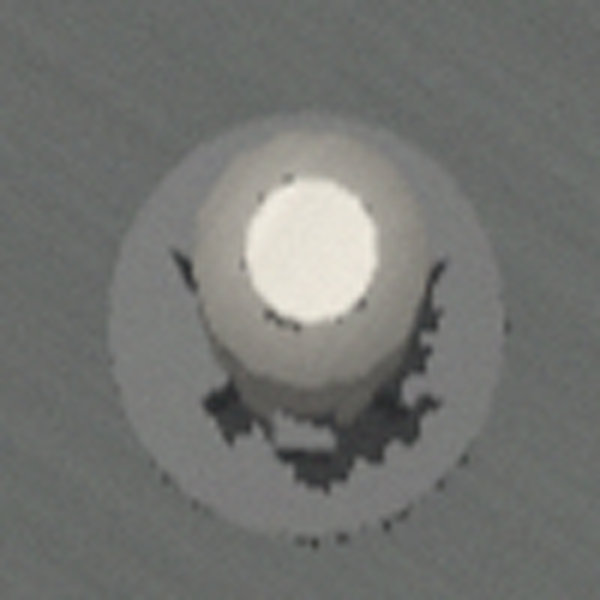

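View pics/o6.png

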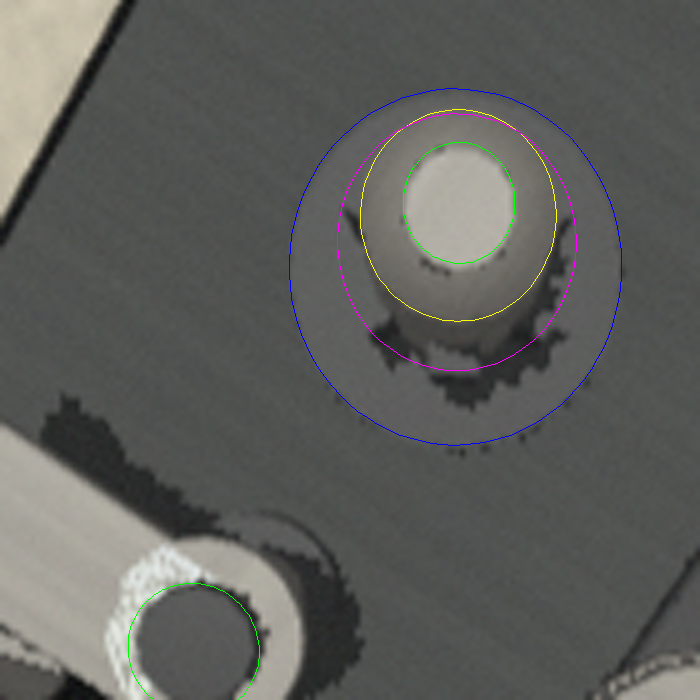

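The wrist view agrees with the top-view shaft position to about 1 mm, giving (.558,.183). A lit tooth end shows at crop (303,432), roughly in the tool -x direction. I'll check the tooth angle with overlays in three views.

```bash
python3 - <<'E'
from h import *; import pickle
p=pickle.load(open("w5.pkl","rb"))
S=np.array([.558,.1829])
a=-72.3
cv=[(circ(S,.013,.138),(0,255,255)),(circ(S,.029,.06),(255,0,0))]+[(t,(0,0,255)) for t in teeth(S,.104,a,.014,.018,.008)]
overlay("pics/w5.png","wrist",p,cv,(265,0,365,100),6,"pics/o7.png")
overlay("pics/top0.png","top",None,cv,(185,165,245,225),10,"pics/o8.png")
S2=np.array([.568,.181])
cv=[(circ(S2,.013,.138),(0,255,255)),(circ(S2,.029,.06),(255,0,0))]+[(t,(0,0,255)) for t in teeth(S2,.104,a,.014,.018,.008)]
overlay("pics/scene0.png","scene",None,cv,(385,170,445,230),10,"pics/o9.png")
o=np.hstack([cv2.imread("pics/o8.png"),cv2.imread("pics/o9.png")]); cv2.imwrite("pics/o89.png",cv2.resize(o,(800,400)))
E
```

View pics/o7.png

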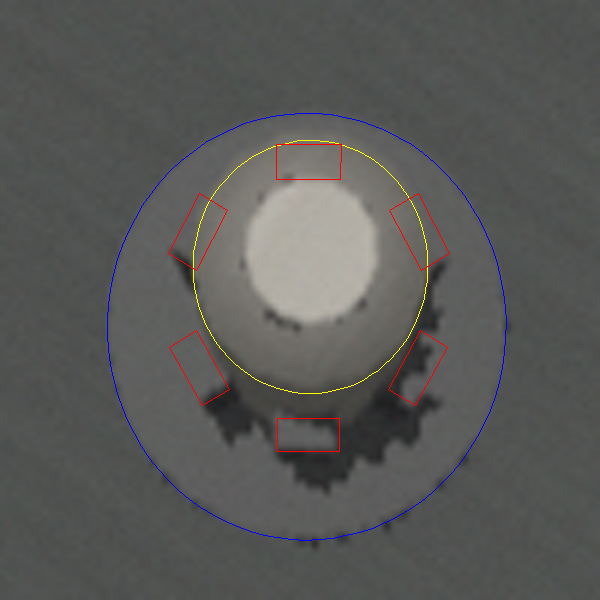

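View pics/o89.png

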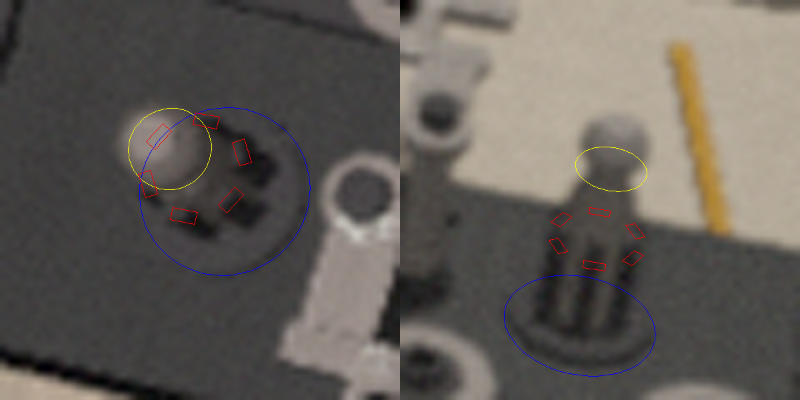

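Tooth ends at about -72.3° (mod 60) fit all three views: the dark stripes in top and scene fall at the same angles as the boxes, and so does the lit end face in the wrist view. Now I'll check how the roller sits in the hand.

```bash
python3 - <<'E'
from h import *; import pickle
p=pickle.load(open("w5.pkl","rb"))
s=r.get_state(); P=s["position"]; c=P[:2]
a=17.7+90; zt=P[2]+.037
cv=[(circ(c,.024,zt),(0,255,255)),(circ(c,.032,zt-.044),(0,255,0))]+[(t,(0,0,255)) for t in teeth(c,zt-.002,a,.015,.0195,.006)]
overlay("pics/w5b.png","wrist",p,cv,(245,150,385,340),4,"pics/o10.png")
delta([.558,.1829,.2275],-12.3)
E
```

```text
t 4.4 pos [0.5879 0.0879 0.2277] yaw 17.72 tilt [ 0.0039 -0.0028 -1.    ] F [ 1.   0.2 -6.1] T [-0.05  0.06 -0.03] gap 0.0445 q [ 0.15  0.35  0.21  1.42 -0.    1.41]
shift [ 0.0996  0.0004 -0.0002] turnz 0.5240048324926823
```

View pics/o10.png

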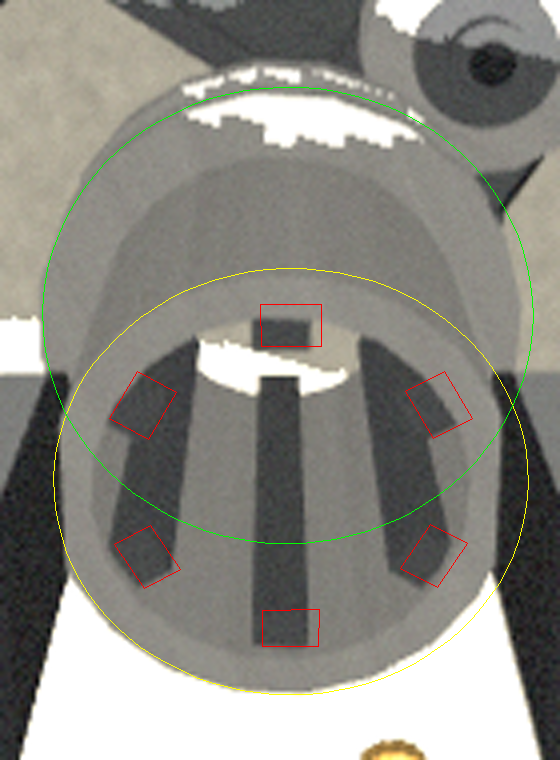

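```bash
python3 - <<'E'
from h import *
ims=[]
for n in ("w3","w4","w5"):
    im=cv2.imread(f"pics/{n}.png")[150:340,250:385]; im=np.clip(im.astype(float)*1.8,0,255).astype('uint8')
    ims.append(cv2.resize(im,None,fx=1.95,fy=1.95,interpolation=cv2.INTER_CUBIC))
o=np.hstack(ims); print(o.shape)
for y in range(0,o.shape[0],39): cv2.line(o,(0,y),(o.shape[1],y),(0,0,255),1)
cv2.imwrite("pics/cmp.png",o)
E
```

```text
(370, 789, 3)
```

View pics/cmp.png

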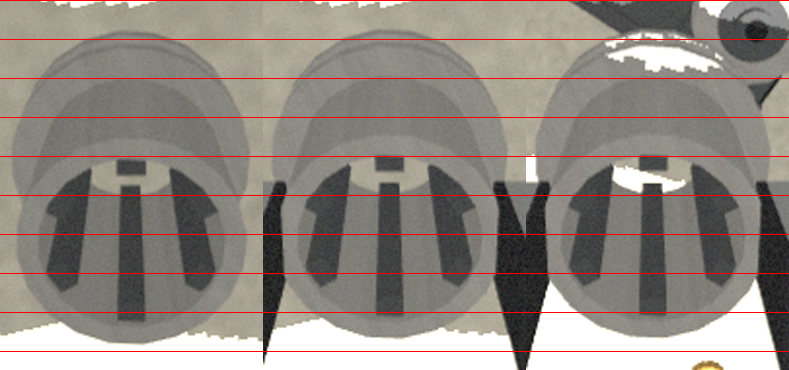

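No slip in hand: the w4 and w5 crops match. Moving over the shaft and turning +30°, so the roller's teeth face the gaps and the jaws lie along machine x, clear of the post.

```bash
python3 -m creep '[[[0,0,0.06],[0.015,0,0],0.04],[[0,0,0.13],[0.03,0,0],0.04],[[0,0,0.2],[0.045,0,0],0.04],[[0,0,0.28],[0.06,0,0],0.04],[[0,0,0.36],[0.075,0,0],0.04],[[0,0,0.44],[0.088,0,0],0.04],[[0,0,0.5],[0.096,0,0],0.04],[[0,0,0.524],[0.0996,0.0004,0],0.04]]'
python3 - <<'E'
from h import *; import pickle
f=r.grab_frame("wrist")
p=r.camera_params("wrist"); f=r.grab_frame("wrist"); cv2.imwrite("pics/w6.png",f[:,:,::-1]); pickle.dump(p,open("w6.pkl","wb"))
delta([.558,.1829,.2275],-12.3)
g=np.clip(f[:,:,::-1].astype(float)*1.8,0,255).astype('uint8'); cv2.imwrite("pics/w6b.png",g)
f=r.grab_frame("top"); cv2.imwrite("pics/top1.png",f[:,:,::-1]); f=r.grab_frame("scene"); cv2.imwrite("pics/scene1.png",f[:,:,::-1])
crop("pics/scene1.png",340,90,500,250,5,"pics/c10.png")
E
```

```text
t: 5.07
position: [0.5573, 0.1829, 0.2278]
tool_rot: [0.78, 0.625, 0.001, 0.002]
wrist_force: [-0.1, -0.3, -5.3]
finger_gap: 0.0443
t 5.17 pos [0.5576 0.1825 0.2277] yaw -12.37 tilt [ 0.0043 -0.0027 -1.    ] F [ 0.1  0.2 -5.4] T [-0.07  0.01  0.01] gap 0.0444 q [ 0.32  0.34  0.19  1.41 -0.    2.11]
shift [0.0005 0.0003 0.0002] turnz -0.0011531730055401128
```

View pics/w6b.png

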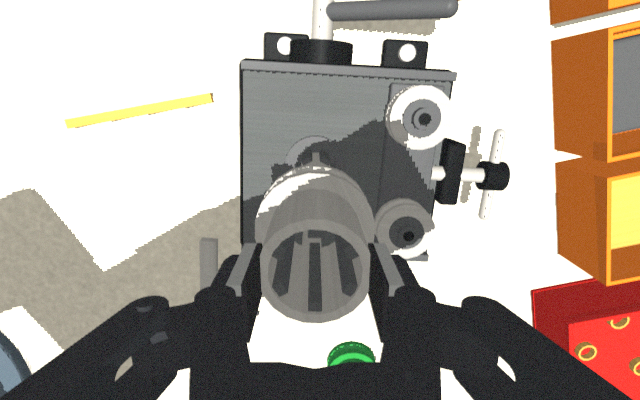

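View pics/c10.png

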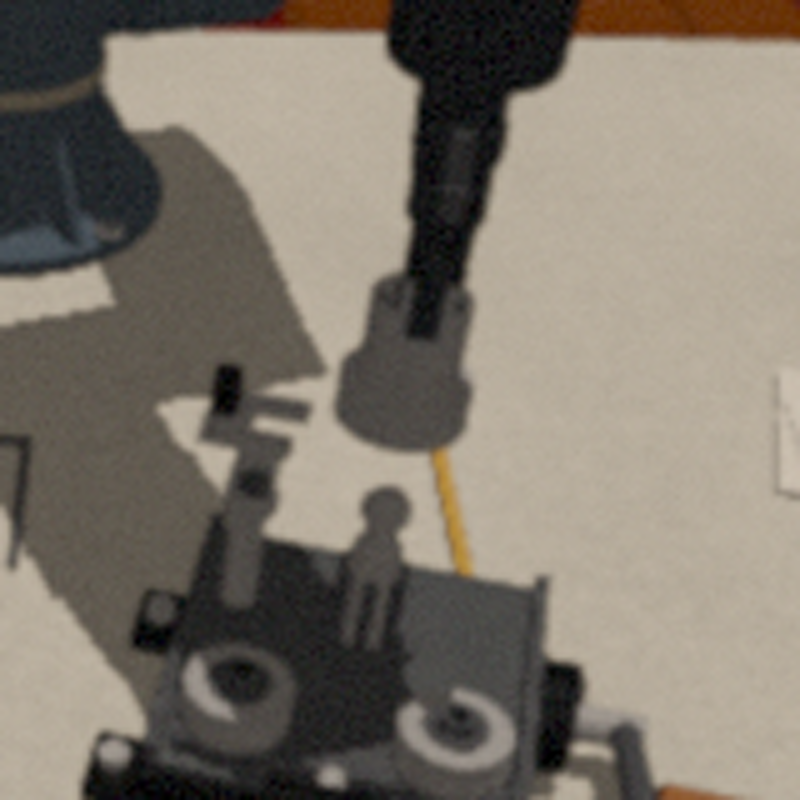

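The roller hangs over the shaft. I'm lowering it past the head to just above the teeth, watching the forces.

```bash
python3 -m creep '[[[0,0,0],[0.0003,0.0003,0.012],0.04],[[0,0,0],[0.0003,0.0003,0.025],0.04],[[0,0,0],[0.0003,0.0003,0.036],0.04],[[0,0,0],[0.0003,0.0003,0.046],0.04],[[0,0,0],[0.0003,0.0003,0.056],0.04],[[0,0,0],[0.0003,0.0003,0.066],0.04],[[0,0,0],[0.0003,0.0003,0.074],0.04],[[0,0,0],[0.0003,0.0003,0.08],0.04]]'
python3 - <<'E'
from h import *; import pickle
f=r.grab_frame("wrist"); cv2.imwrite("pics/w7.png",f[:,:,::-1])
delta([.558,.1829,.1325],-12.3)
im=np.clip(f[140:340,240:400,::-1].astype(float)*2,0,255).astype('uint8'); cv2.imwrite("pics/c11.png",cv2.resize(im,None,fx=3,fy=3,interpolation=cv2.INTER_CUBIC))
E
```

```text
t: 5.93
position: [0.5585, 0.182, 0.1466]
tool_rot: [0.779, 0.627, 0.001, 0.002]
wrist_force: [-0.1, 1.5, -5.0]
finger_gap: 0.0445
t 5.98 pos [0.5581 0.1819 0.1457] yaw -12.3 tilt [ 0.0027 -0.0032 -1.    ] F [ 0.6  1.8 -8.2] T [ 0.53 -0.12  0.03] gap 0.0447 q [ 0.32  0.37  0.02  1.22 -0.    2.1 ]
shift [ 0.001  -0.0004  0.0132] turnz 7.244307558232809e-05
```

View pics/c11.png

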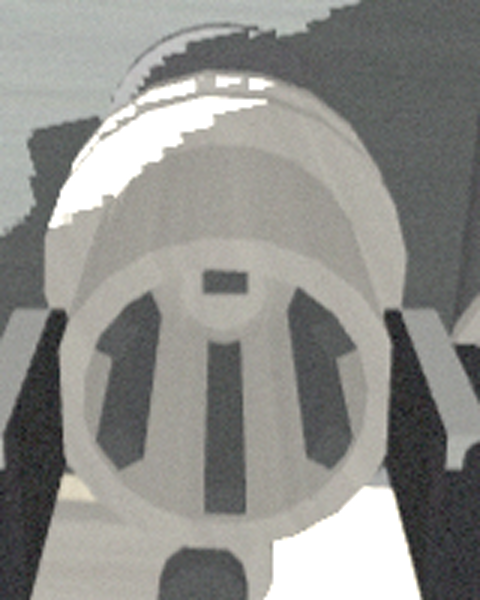

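The shaft head is inside the bore at crop (222,290), centred sideways. The 1.8 N side force says to move about 1 mm toward +y. I'll continue gently to the teeth.

```bash
python3 -m creep '[[[0,0,0],[0.001,0,0.001],0.04],[[0,0,0],[0.001,-0.0004,0.003],0.04],[[0,0,0],[0.001,-0.0004,0.005],0.04],[[0,0,0],[0.001,-0.0004,0.007],0.04],[[0,0,0],[0.001,-0.0004,0.009],0.04],[[0,0,0],[0.001,-0.0004,0.011],0.04],[[0,0,0],[0.001,-0.0004,0.012],0.04],[[0,0,0],[0.001,-0.0004,0.013],0.04]]'
python3 - <<'E'
from h import *
delta([.558,.1829,.1325],-12.3)
E
```

```text
t: 6.65
position: [0.558, 0.183, 0.1326]
tool_rot: [0.779, 0.627, 0.0, 0.002]
wrist_force: [-0.4, 0.3, -4.0]
finger_gap: 0.045
t 6.65 pos [0.558  0.183  0.1326] yaw -12.29 tilt [ 0.0027 -0.0031 -1.    ] F [-0.4  0.3 -4. ] T [0.05 0.01 0.01] gap 0.045 q [ 0.32  0.37 -0.01  1.19 -0.    2.1 ]
shift [-0.0001  0.      0.0001] turnz 0.00011721439464794129
```

```bash
python3 -m creep '[[[0,0,0],[0,0,0.001],0.04],[[0,0,0],[0,0,0.002],0.04],[[0,0,0],[0,0,0.003],0.04],[[0,0,0],[0,0,0.004],0.04],[[0,0,0],[0,0,0.005],0.04],[[0,0,0],[0,0,0.006],0.04],[[0,0,0],[0,0,0.007],0.04],[[0,0,0],[0,0,0.007],0.04]]'
python3 - <<'E'
from h import *
delta([.558,.183,.0885],-12.3)
E
```

```text
t: 7.32
position: [0.558, 0.183, 0.1255]
tool_rot: [0.779, 0.627, 0.0, 0.002]
wrist_force: [0.0, 1.8, -6.1]
finger_gap: 0.0446
t 7.32 pos [0.558  0.183  0.1255] yaw -12.29 tilt [ 0.0027 -0.0031 -1.    ] F [ 0.   1.8 -6.1] T [ 0.26 -0.2  -0.02] gap 0.0446 q [ 0.32  0.38 -0.02  1.17 -0.    2.1 ]
shift [ 0.0001 -0.0002  0.037 ] turnz 0.00011110272710941102
```

```bash
python3 -m creep '[[[0,0,0],[0.0003,0,0.001],0.04],[[0,0,0],[0.0005,0,0.0015],0.04],[[0,0,0],[0.0005,0,0.002],0.04],[[0,0,0],[0.0005,0,0.003],0.04],[[0,0,0],[0.0005,0,0.004],0.04],[[0,0,0],[0.0005,0,0.005],0.04],[[0,0,0],[0.0005,0,0.0055],0.04],[[0,0,0],[0.0005,0,0.006],0.04]]'
python3 - <<'E'
from h import *
delta([.558,.183,.0885],-12.3)
f=r.grab_frame("scene"); cv2.imwrite("pics/scene2.png",f[:,:,::-1])
im=np.clip(f[130:250,350:480,::-1].astype(float)*1.8,0,255).astype('uint8'); cv2.imwrite("pics/c12.png",cv2.resize(im,None,fx=5,fy=5,interpolation=cv2.INTER_CUBIC))
E
```

```text
t: 7.98
position: [0.5582, 0.1834, 0.1194]
tool_rot: [0.779, 0.627, 0.0, 0.002]
wrist_force: [1.1, 0.3, -4.2]
finger_gap: 0.0446
t 7.98 pos [0.5582 0.1834 0.1194] yaw -12.29 tilt [ 0.0027 -0.0031 -1.    ] F [ 1.1  0.3 -4.2] T [ 0.19 -0.14  0.02] gap 0.0446 q [ 0.32  0.38 -0.03  1.16 -0.    2.11]
shift [-0.0004 -0.0002  0.0309] turnz 0.0001002082369076349
```

View pics/c12.png

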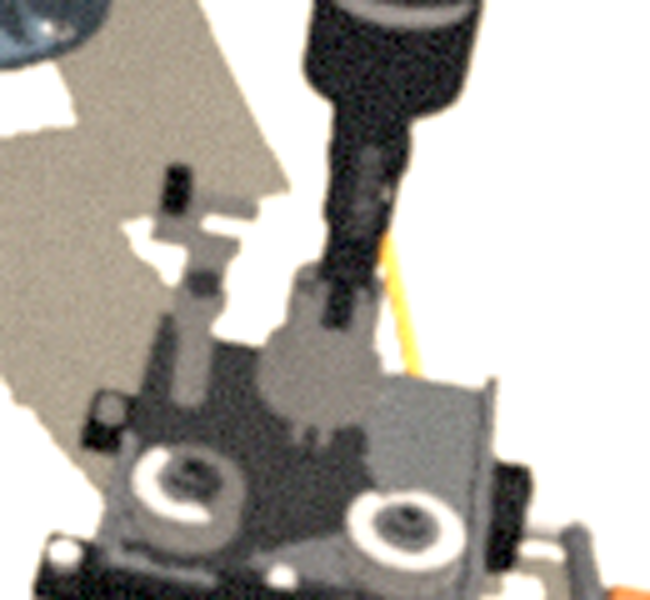

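The underside is at about .091, already 13 mm below the tooth ends with no resistance, so it has meshed without rocking. Continuing down.

```bash
python3 -m creep '[[[0,0,0],[0,0,0.002],0.04],[[0,0,0],[0,0,0.005],0.04],[[0,0,0],[0,0,0.008],0.04],[[0,0,0],[0,0,0.011],0.04],[[0,0,0],[0,0,0.014],0.04],[[0,0,0],[0,0,0.017],0.04],[[0,0,0],[0,0,0.019],0.04],[[0,0,0],[0,0,0.02],0.04]]'
python3 - <<'E'
from h import *
delta([.558,.183,.0885],-12.3)
E
```

```text
t: 8.7
position: [0.5582, 0.1834, 0.099]
tool_rot: [0.779, 0.627, -0.0, 0.002]
wrist_force: [0.9, 1.5, -4.6]
finger_gap: 0.0444
t 8.7 pos [0.5582 0.1834 0.099 ] yaw -12.29 tilt [ 0.0025 -0.0031 -1.    ] F [ 0.9  1.5 -4.6] T [ 0.35 -0.21 -0.08] gap 0.0444 q [ 0.32  0.4  -0.06  1.11 -0.    2.1 ]
shift [-0.0004 -0.0001  0.0105] turnz 8.891345817856426e-05
```

```bash
python3 -m creep '[[[0,0,0],[0.0003,0,0.002],0.04],[[0,0,0],[0.0003,0,0.004],0.04],[[0,0,0],[0.0003,0,0.006],0.04],[[0,0,0],[0.0003,0,0.0075],0.04],[[0,0,0],[0.0003,0,0.0085],0.04],[[0,0,0],[0.0003,0,0.009],0.04],[[0,0,0],[0.0003,0,0.0095],0.04],[[0,0,0],[0.0003,0,0.0095],0.04]]'
python3 - <<'E'
from h import *
delta([.558,.183,.0885],-12.3)
E
```

```text
t: 9.37
position: [0.5583, 0.1837, 0.0895]
tool_rot: [0.779, 0.627, 0.0, 0.002]
wrist_force: [1.6, 1.2, -4.9]
finger_gap: 0.0446
t 9.37 pos [0.5583 0.1837 0.0895] yaw -12.29 tilt [ 0.0025 -0.003  -1.    ] F [ 1.6  1.2 -4.9] T [ 0.39 -0.21 -0.03] gap 0.0446 q [ 0.32  0.4  -0.08  1.09 -0.    2.11]
shift [-0.0008 -0.0001  0.001 ] turnz 0.0001238173511260743
```

```bash
python3 -m creep '[[[0,0,0],[0,0,0.0003],0.04],[[0,0,0],[0,0,0.0006],0.04],[[0,0,0],[0,0,0.0009],0.04],[[0,0,0],[0,0,0.0012],0.04],[[0,0,0],[0,0,0.0015],0.04],[[0,0,0],[0,0,0.0018],0.04],[[0,0,0],[0,0,0.002],0.04],[[0,0,0],[0,0,0.002],0.04]]'
python3 - <<'E'
from h import *
delta([.558,.183,.0885],-12.3)
E
```

```text
t: 10.03
position: [0.5586, 0.1844, 0.0891]
tool_rot: [0.779, 0.627, 0.001, 0.002]
wrist_force: [-4.1, 3.6, 10.8]
finger_gap: 0.0448
t 10.03 pos [0.5586 0.1844 0.0891] yaw -12.27 tilt [ 0.0042 -0.0014 -1.    ] F [-4.1  3.6 10.8] T [ 0.84  0.96 -0.07] gap 0.0448 q [ 0.32  0.4  -0.08  1.09 -0.    2.11]
shift [-0.0015 -0.0003  0.0006] turnz 0.0005161854434421668
```

Contact at TCP z .089 with a net 16 N, which matches the seat height. Releasing gently.

```bash
python3 -m creep '[[[0,0,0],[0,0,-0.0005],0.065],[[0,0,0],[0,0,-0.0005],0.065],[[0,0,0],[0,0,-0.0005],0.065],[[0,0,0],[0,0,-0.0005],0.065],[[0,0,0],[0,0,-0.0005],0.065],[[0,0,0],[0,0,-0.0005],0.065],[[0,0,0],[0,0,-0.0005],0.065],[[0,0,0],[0,0,-0.0005],0.065]]' 30
python3 - <<'E'
from h import *
delta([.558,.183,.25],-12.3)
f=r.grab_frame("wrist"); cv2.imwrite("pics/w8.png",f[:,:,::-1])
E
```

```text
t: 10.7
position: [0.5586, 0.1843, 0.0895]
tool_rot: [0.779, 0.627, 0.001, 0.002]
wrist_force: [-0.0, -0.7, 0.0]
finger_gap: 0.065
t 10.7 pos [0.5586 0.1843 0.0895] yaw -12.28 tilt [ 0.004  -0.0016 -1.    ] F [-0.  -0.7  0. ] T [ 0.01  0.01 -0.03] gap 0.065 q [ 0.32  0.4  -0.08  1.09 -0.    2.11]
shift [-0.0015  0.0004 -0.1605] turnz 0.00043535835150888927
```

View pics/w8.png

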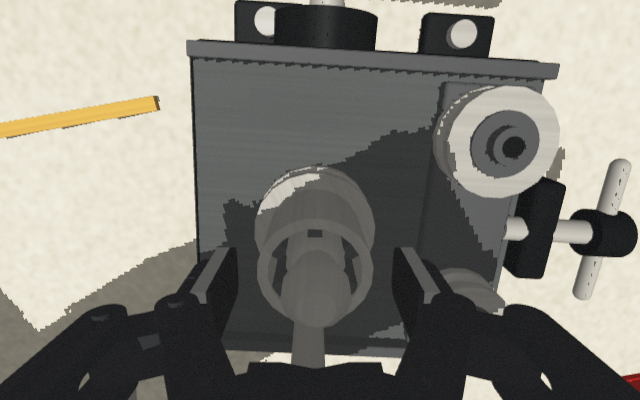

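Released, wrist force about 0. Lifting straight up and clear.

```bash
python3 -m creep '[[[0,0,0],[0,0,-0.008],0.065],[[0,0,0],[0,0,-0.02],0.065],[[0,0,0],[0,0,-0.04],0.065],[[0,0,0],[0,0,-0.06],0.065],[[0,0,0],[0,0,-0.08],0.065],[[0,0,0],[0,0,-0.1],0.065],[[0,0,0],[0,0,-0.115],0.065],[[0,0,0],[0,0,-0.125],0.065]]'
python3 - <<'E'
from h import *
P=np.array([.5411,.1198]); 
delta([.5,.08,.215],60)
E
```

```text
t: 11.42
position: [0.5586, 0.1847, 0.217]
tool_rot: [0.779, 0.627, 0.002, 0.002]
wrist_force: [0.1, -0.6, 0.4]
finger_gap: 0.0652
t 11.42 pos [0.5586 0.1847 0.217 ] yaw -12.27 tilt [ 6.4e-03 -8.0e-04 -1.0e+00] F [ 0.1 -0.6  0.4] T [0.   0.05 0.  ] gap 0.0652 q [ 0.32  0.34  0.16  1.39 -0.    2.11]
shift [-0.1148 -0.035   0.0017] turnz -1.2613703124378937
```

```bash
python3 -m creep '[[[0,0,-0.12],[-0.01,-0.005,0],0],[[0,0,-0.24],[-0.025,-0.012,0],0],[[0,0,-0.36],[-0.045,-0.02,0],0],[[0,0,-0.48],[-0.065,-0.03,0],0],[[0,0,-0.6],[-0.09,-0.04,0],0],[[0,0,-0.72],[-0.11,-0.05,0],0],[[0,0,-0.84],[-0.129,-0.058,0],0],[[0,0,-0.95],[-0.129,-0.058,0],0]]' 30
python3 - <<'E'
from h import *; import pickle
f=r.grab_frame("wrist"); 
p=r.camera_params("wrist"); f=r.grab_frame("wrist"); cv2.imwrite("pics/w9.png",f[:,:,::-1]); pickle.dump(p,open("w9.pkl","wb"))
f=r.grab_frame("top"); cv2.imwrite("pics/top2.png",f[:,:,::-1])
delta([.4745,.0712,.2],97)
im=np.clip(f[110:250,150:300,::-1].astype(float)*1.6,0,255).astype('uint8'); cv2.imwrite("pics/c13.png",cv2.resize(im,None,fx=4,fy=4,interpolation=cv2.INTER_CUBIC))
E
```

```text
t: 12.08
position: [0.4721, 0.0687, 0.217]
tool_rot: [0.403, 0.915, 0.0, 0.003]
wrist_force: [0.9, 0.8, 0.1]
finger_gap: 0.0002
t 12.23 pos [0.4745 0.0708 0.2169] yaw 41.96 tilt [ 7.e-03 -6.e-04 -1.e+00] F [-0.5  0.3  0.3] T [ 0.03  0.06 -0.04] gap -0.0 q [ 0.15  0.15 -0.1   1.32 -0.    0.99]
shift [0.0004 0.0001 0.0169] turnz -0.9606778598216577
```

View pics/w9.png

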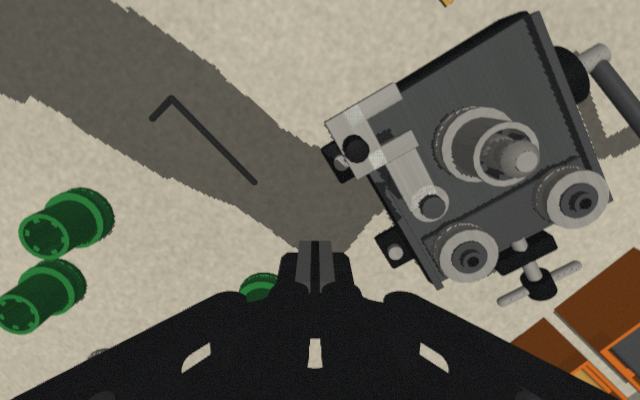

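View pics/c13.png

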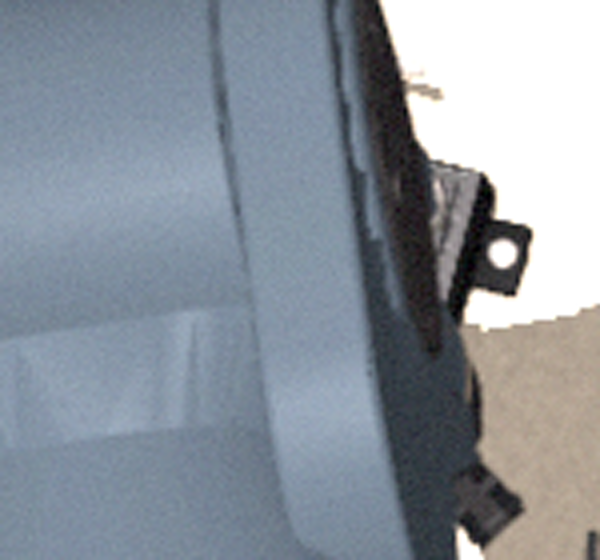

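The wrist view shows the roller down on the shaft with neck and head clear above it, the knob at (356,148) and the post at (432,205). Now measuring the knob and checking the roller's height.

```bash
python3 - <<'E'
from h import *; import pickle
p=pickle.load(open("w9.pkl","rb"))
S=np.array([.5582,.1835]); Po=np.array([.5411,.1198]); K=np.array([.4697,.1109])
cv=[(circ(S,.024,.126),(0,255,255)),(circ(S,.032,.082),(0,255,0)),(circ(S,.007,.152),(255,0,0)),(circ(Po,.009,.146),(0,0,255)),(circ(K,.008,.162),(0,0,255))]
overlay("pics/w9.png","wrist",p,cv,(315,70,625,290),2.55 and 2,"pics/o11.png")
overlay("pics/w9.png","wrist",p,cv,(315,90,555,230),3,"pics/o11.png")
for u,v,z in [(356,147,.162),(432,205,.146),(518,160,.152)]: print(ray2z("wrist",u,v,z,p))
crop("pics/w9.png",250,220,390,300,5,"pics/c14.png")
E
```

```text
[0.46656905 0.11360318 0.162     ]
[0.53746502 0.12017024 0.146     ]
[0.55296274 0.17956822 0.152     ]
```

View pics/o11.png

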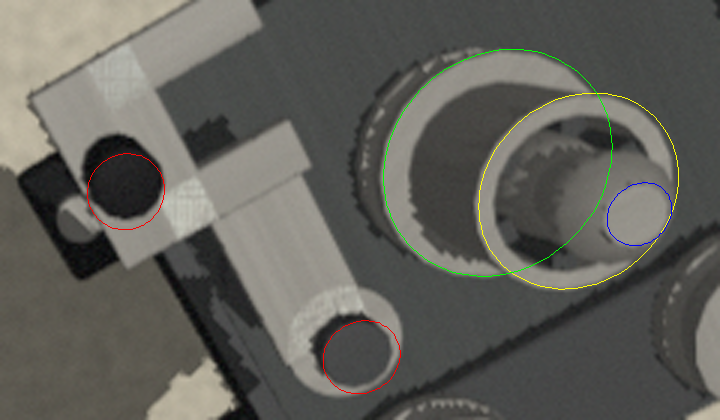

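View pics/c14.png

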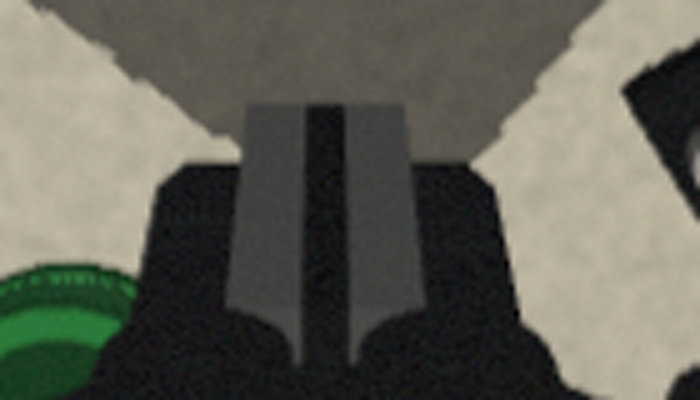

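The overlay with the roller home fits within about 1 px, and the knob and post fit with the same small offset. Now turning so that a finger's back faces the push direction, behind the knob.

```bash
python3 -m creep '[[[0,0,-0.12],[0,0,0],0],[[0,0,-0.24],[0,0,0],0],[[0,0,-0.36],[0,0,0.005],0],[[0,0,-0.48],[0,0,0.01],0],[[0,0,-0.6],[0,0,0.015],0],[[0,0,-0.72],[0,0,0.017],0],[[0,0,-0.84],[0,0,0.017],0],[[0,0,-0.96],[0,0,0.017],0]]'
python3 - <<'E'
from h import *; import pickle
f=r.grab_frame("wrist")
p=r.camera_params("wrist"); f=r.grab_frame("wrist"); cv2.imwrite("pics/w10.png",f[:,:,::-1]); pickle.dump(p,open("w10.pkl","wb"))
delta([.4745,.0712,.145],97)
print(ray2z("wrist",0,0,.162,p))
E
```

```text
t: 12.9
position: [0.4749, 0.0714, 0.1995]
tool_rot: [-0.062, 0.998, -0.0, 0.003]
wrist_force: [-0.3, -0.0, 0.5]
finger_gap: -0.0004
t 13.0 pos [0.475  0.0714 0.1997] yaw 96.93 tilt [ 6.6e-03 -6.0e-04 -1.0e+00] F [ 0.   0.5 -0.2] T [-0.02  0.02  0.01] gap -0.0005 q [ 0.15  0.16 -0.13  1.28 -0.    0.03]
shift [ 0.0009 -0.      0.0546] turnz -0.001307265845344403
[ 0.38111639 -0.10495989  0.162     ]
```

View pics/w10.png

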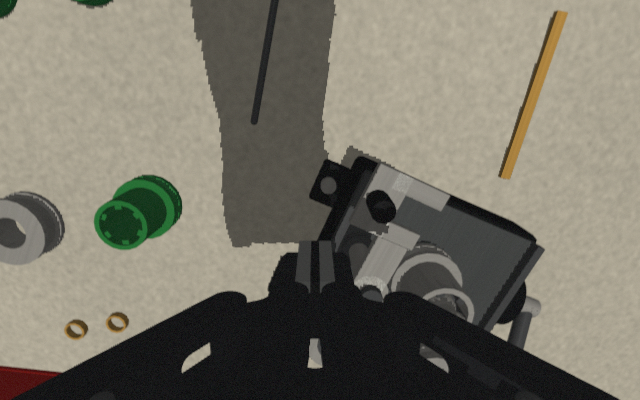

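```bash
python3 - <<'E'
from h import *; import pickle
p=pickle.load(open("w10.pkl","rb")); print(ray2z("wrist",382,209,.162,p))
E
python3 -m creep '[[[0,0,0],[0,0,0.01],0],[[0,0,0],[0,0,0.02],0],[[0,0,0],[0,0,0.03],0],[[0,0,0],[0,0,0.04],0],[[0,0,0],[0,0,0.048],0],[[0,0,0],[0,0,0.052],0],[[0,0,0],[0,0,0.0545],0],[[0,0,0],[0,0,0.0545],0]]'
python3 - <<'E'
from h import *
P=np.array([.5411,.1198])
s=r.get_state(); print(s["t"],s["position"],s["wrist_force"])
# waypoints: pusher centre offset d behind knob
d=.022
M=R.from_quat(s["tool_rot"]).as_matrix()
for ph in range(187,94,-8):
    a=np.radians(ph); K=P+.072*np.array([np.cos(a),np.sin(a)]); t=np.array([np.sin(a),-np.cos(a)])
    c=K-d*t; print(ph,K.round(4),c.round(4),(M.T@(np.r_[c,.145]-s["position"])).round(4),"turn",round(np.radians(187-ph),3))
E
```

```text
[0.46680069 0.11040473 0.162     ]
t: 13.67
position: [0.475, 0.0713, 0.1445]
tool_rot: [-0.06, 0.998, -0.001, 0.003]
wrist_force: [0.5, 0.7, -0.1]
finger_gap: 0.0003
13.6667 [0.47504682 0.07130828 0.14454409] [ 0.51304393  0.68271589 -0.08224046]
187 [0.4696 0.111 ] [0.4723 0.0892] [ 0.0006  0.0181 -0.0005] turn 0.0
179 [0.4691 0.1211] [0.4687 0.0991] [ 0.0029  0.0283 -0.0005] turn 0.14
171 [0.47   0.1311] [0.4665 0.1093] [ 0.0039  0.0388 -0.0005] turn 0.279
163 [0.4722 0.1409] [0.4658 0.1198] [ 0.0033  0.0493 -0.0005] turn 0.419
155 [0.4758 0.1502] [0.4665 0.1303] [ 0.0014  0.0596 -0.0005] turn 0.559
147 [0.4807 0.159 ] [0.4687 0.1406] [-0.002   0.0695 -0.0005] turn 0.698
139 [0.4868 0.167 ] [0.4723 0.1504] [-0.0068  0.0789 -0.0005] turn 0.838
131 [0.4939 0.1741] [0.4773 0.1597] [-0.0128  0.0875 -0.0005] turn 0.977
123 [0.5019 0.1802] [0.4834 0.1682] [-0.02    0.0952 -0.0005] turn 1.117
115 [0.5107 0.1851] [0.4907 0.1758] [-0.0281  0.1018 -0.0004] turn 1.257
107 [0.52   0.1887] [0.499  0.1822] [-0.0371  0.1072 -0.0004] turn 1.396
99 [0.5298 0.1909] [0.5081 0.1875] [-0.0468  0.1114 -0.0003] turn 1.536
```

```bash
python3 -m creep '[[[0,0,0],[0,0.009,0],0],[[0,0,0],[0.0006,0.018,0],0],[[0,0,0.105],[0.0024,0.0257,0],0],[[0,0,0.21],[0.0035,0.0335,0],0],[[0,0,0.314],[0.0038,0.0414,0],0],[[0,0,0.419],[0.0033,0.0493,0],0],[[0,0,0.489],[0.0025,0.0545,0],0],[[0,0,0.559],[0.0014,0.0596,0],0]]'
cat >> h.py <<'E'
def arc(d,phis):
    P=np.array([.5411,.1198]); s=r.get_state(); M=R.from_quat(s["tool_rot"]).as_matrix()
    cy=np.degrees(np.arctan2(M[1,1],M[0,1]))
    for ph in phis:
        a=np.radians(ph); K=P+.072*np.array([np.cos(a),np.sin(a)]); t=np.array([np.sin(a),-np.cos(a)])
        c=K-d*t; print(ph,(M.T@(np.r_[c,.145]-s["position"])).round(4),"turn",round(np.radians(cy-(ph-90)),3))
E
python3 - <<'E'
from h import *; import pickle
delta([.4665,.1303,.145],65)
p=r.camera_params("wrist"); f=r.grab_frame("wrist"); cv2.imwrite("pics/w11.png",f[:,:,::-1]); pickle.dump(p,open("w11.pkl","wb"))
arc(.022,range(155,95,-6))
E
```

```text
t: 14.33
position: [0.4665, 0.1317, 0.145]
tool_rot: [0.219, 0.976, 0.001, 0.003]
wrist_force: [0.0, 1.0, 0.6]
finger_gap: -0.0003
t 14.33 pos [0.4665 0.1317 0.145 ] yaw 64.69 tilt [ 6.6e-03 -2.0e-04 -1.0e+00] F [0.  1.  0.6] T [ 0.    0.01 -0.07] gap -0.0003 q [ 0.28  0.19 -0.23  1.14 -0.    0.72]
shift [-0.0006 -0.0013 -0.    ] turnz -0.005407795575912952
155 [-0.0007 -0.0019 -0.    ] turn -0.01
149 [ 0.0013  0.0058 -0.    ] turn 0.095
143 [0.0025 0.0135 0.    ] turn 0.2
137 [0.0028 0.0214 0.    ] turn 0.304
131 [0.0023 0.0293 0.0001] turn 0.409
125 [0.001  0.0371 0.0001] turn 0.514
119 [-0.0011  0.0447  0.0001] turn 0.618
113 [-0.0039  0.052   0.0002] turn 0.723
107 [-0.0076  0.059   0.0002] turn 0.828
101 [-0.0119  0.0656  0.0003] turn 0.933
```

View pics/w11.png

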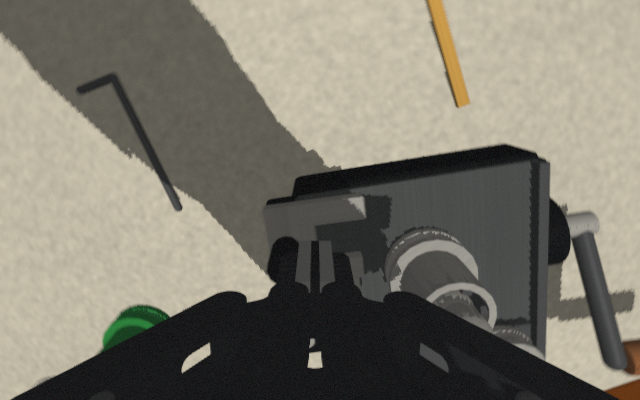

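A rounded black thing at (287,245), left of the fingers, may be the knob. I'll enlarge it.

```bash
python3 - <<'E'
from h import *; import pickle
p=pickle.load(open("w11.pkl","rb"))
im=cv2.imread("pics/w11.png")[180:310,230:400]; im=np.clip(im.astype(float)*2.5,0,255).astype('uint8'); cv2.imwrite("pics/c15.png",cv2.resize(im,None,fx=4.5,fy=4.5,interpolation=cv2.INTER_CUBIC))
K=ray2z("wrist",287,252,.162,p); print(K, np.degrees(np.arctan2(K[1]-.1198,K[0]-.5411)),np.hypot(K[1]-.1198,K[0]-.5411))
f=r.grab_frame("scene"); cv2.imwrite("pics/scene3.png",f[:,:,::-1]); im=np.clip(f[110:250,340:490,::-1].astype(float)*1.8,0,255).astype('uint8'); cv2.imwrite("pics/c16.png",cv2.resize(im,None,fx=5,fy=4,interpolation=cv2.INTER_CUBIC))
E
```

```text
[0.46032612 0.1192607  0.162     ] -179.61746045088563 0.08077568075086297
```

View pics/c15.png

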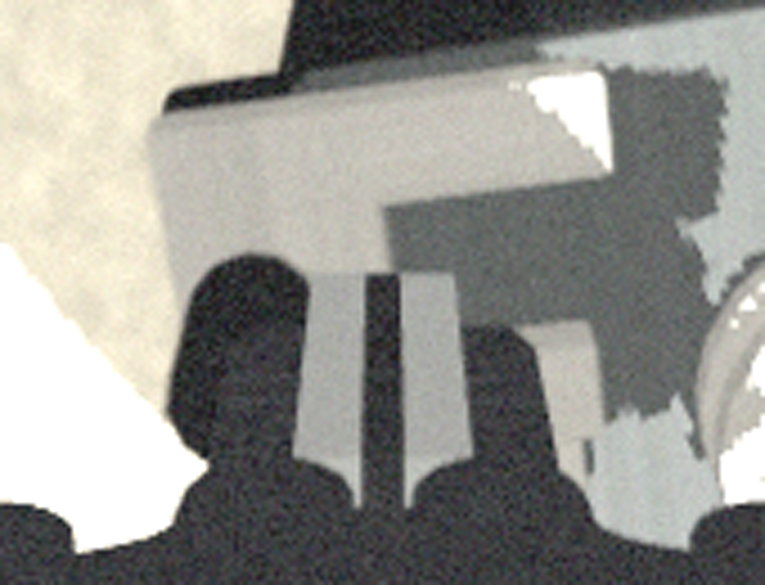

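View pics/c16.png

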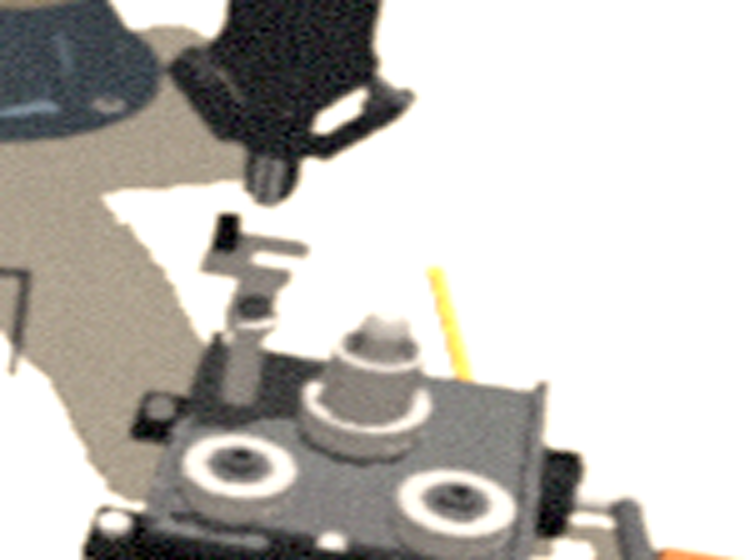

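```bash
python3 - <<'E'
from h import *; import pickle
s=r.get_state(); P=s["position"]; print(P)
for dz in (0,.01,.02,.03): print(dz,proj("scene",P+[0,0,dz]),proj("wrist",P+[0,0,dz]))
print("knob top/base",proj("scene",[[.4697,.111,.162],[.4697,.111,.136]]))
crop("pics/scene3.png",370,120,430,190,9,"pics/c17.png")
E
```

```text
[0.46663016 0.13172383 0.14488309]
0 [[392.02434894 168.37492965]] [[316.88677293 237.60597281]]
0.01 [[392.47421411 165.27529496]] [[317.06192985 245.96753745]]
0.02 [[392.92959615 162.13764835]] [[317.25779845 255.31782729]]
0.03 [[393.39059715 158.96128627]] [[317.4782832  265.84323215]]
knob top/base [[385.01266838 163.54335578]
 [383.96410677 171.60221212]]
```

View pics/c17.png

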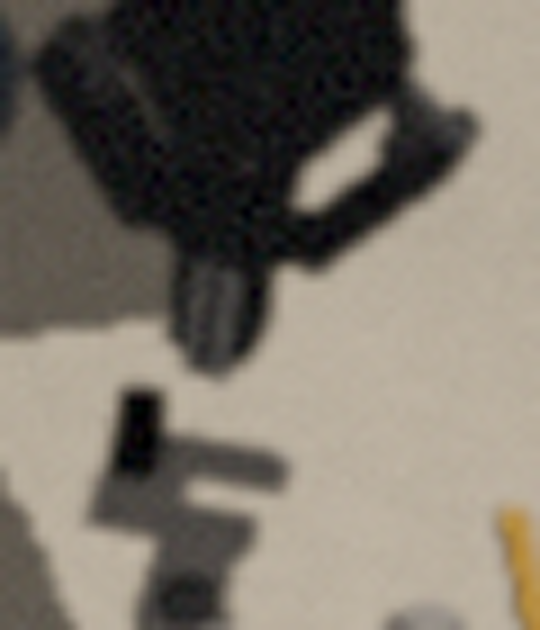

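The scene view shows that the real fingertips are about 20 mm above the reported TCP: tip at (393.7,161.1), TCP projected to v=168. They passed over the knob, which is unmoved at (386,164). I'll go back over it and come down lower behind it.

```bash
python3 - <<'E'
from h import *
delta([.4745,.0712,.155],97)
E
python3 -m creep '[[[0,0,0],[0,0,-0.01],0],[[0,0,-0.11],[0.001,-0.01,-0.01],0],[[0,0,-0.22],[0.003,-0.022,-0.01],0],[[0,0,-0.33],[0.006,-0.035,-0.01],0],[[0,0,-0.44],[0.01,-0.045,-0.01],0],[[0,0,-0.55],[0.014,-0.053,-0.01],0],[[0,0,-0.56],[0.0185,-0.058,-0.01],0],[[0,0,-0.56],[0.0185,-0.058,-0.01],0]]'
python3 - <<'E'
from h import *
delta([.4745,.0712,.155],97)
delta([.4745,.0712,.126],97)
E
```

```text
t 14.43 pos [0.4666 0.1317 0.1449] yaw 64.87 tilt [ 6.6e-03 -1.0e-04 -1.0e+00] F [ 0.3  0.2 -0.4] T [0.04 0.04 0.  ] gap -0.0001 q [ 0.28  0.19 -0.23  1.14 -0.    0.72]
shift [-0.0329 -0.0514 -0.0101] turnz -0.5608405791658321
t: 15.1
position: [0.4241, 0.0868, 0.1549]
tool_rot: [-0.06, 0.998, -0.0, 0.003]
wrist_force: [-0.2, -0.7, 0.4]
finger_gap: -0.0001
t 15.1 pos [0.4241 0.0868 0.1549] yaw 96.88 tilt [ 6.5e-03 -2.0e-04 -1.0e+00] F [-0.2 -0.7  0.4] T [-0.02 -0.01  0.03] gap -0.0001 q [ 0.2   0.1  -0.32  1.15 -0.    0.08]
shift [-0.0481 -0.0215  0.0002] turnz -0.0020980670231689107
t 15.1 pos [0.4241 0.0868 0.1549] yaw 96.88 tilt [ 6.5e-03 -2.0e-04 -1.0e+00] F [-0.2 -0.7  0.4] T [-0.02 -0.01  0.03] gap -0.0001 q [ 0.2   0.1  -0.32  1.15 -0.    0.08]
shift [-0.048  -0.0215  0.0292] turnz -0.0020980670231689107
```

I had typed that lateral sign before seeing the number. Nothing was touched, so I'm correcting it now and then going down.

```bash
python3 -m creep '[[[0,0,0],[-0.015,-0.012,0],0],[[0,0,0],[-0.03,-0.0215,0],0],[[0,0,0],[-0.042,-0.0215,0],0],[[0,0,0],[-0.048,-0.0215,0.004],0],[[0,0,0],[-0.048,-0.0215,0.012],0],[[0,0,0],[-0.048,-0.0215,0.021],0],[[0,0,0],[-0.048,-0.0215,0.027],0],[[0,0,0],[-0.048,-0.0215,0.029],0]]'
python3 - <<'E'
from h import *
f=r.grab_frame("scene"); cv2.imwrite("pics/scene4.png",f[:,:,::-1]); crop("pics/scene4.png",360,120,430,190,8,"pics/c18.png")
delta([.4745,.0712,.126],97)
arc(.022,(187,181,175,169,163,157,151))
E
```

```text
t: 15.77
position: [0.473, 0.0713, 0.1246]
tool_rot: [-0.06, 0.998, -0.0, 0.002]
wrist_force: [0.2, 0.8, 0.0]
finger_gap: -0.0002
t 15.82 pos [0.4732 0.0712 0.1249] yaw 96.88 tilt [ 4.3e-03 -5.0e-04 -1.0e+00] F [-0.3 -0.   0.6] T [0.03 0.03 0.  ] gap -0.0004 q [ 0.15  0.2  -0.28  1.09 -0.    0.03]
shift [-0.0013 -0.0002 -0.0011] turnz -0.002057988468678705
187 [-0.0014  0.0179 -0.0201] turn -0.002
181 [ 0.0005  0.0256 -0.0201] turn 0.103
175 [ 0.0017  0.0334 -0.0201] turn 0.207
169 [ 0.0019  0.0412 -0.0201] turn 0.312
163 [ 0.0014  0.0491 -0.0201] turn 0.417
157 [ 0.0001  0.0569 -0.0201] turn 0.522
151 [-0.0021  0.0644 -0.0201] turn 0.626
```

View pics/c18.png

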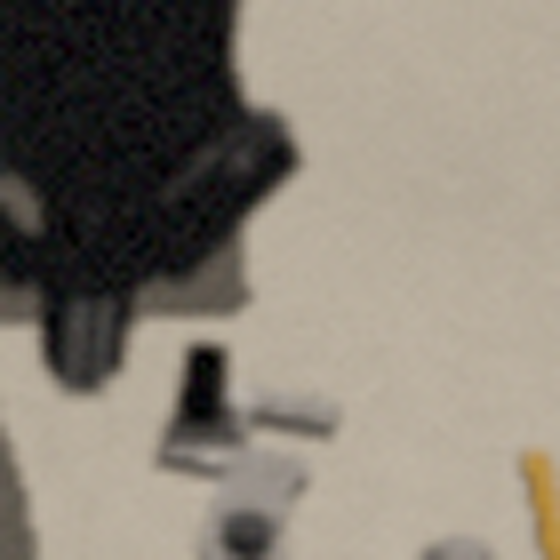

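Now the tip at crop v≈385 overlaps the knob (345–420), with tip z about .148, clear of the plate. Pushing along the arc.

```bash
python3 -m creep '[[[0,0,0],[-0.0007,0.006,0],0],[[0,0,0],[-0.0014,0.012,0],0],[[0,0,0],[-0.0014,0.018,0],0],[[0,0,0.052],[-0.0005,0.0218,0],0],[[0,0,0.103],[0.0005,0.0256,0],0],[[0,0,0.155],[0.0011,0.0295,0],0],[[0,0,0.207],[0.0017,0.0334,0],0],[[0,0,0.26],[0.0018,0.0373,0],0]]'
python3 - <<'E'
from h import *
f=r.grab_frame("scene"); cv2.imwrite("pics/scene5.png",f[:,:,::-1]); crop("pics/scene5.png",360,120,430,190,8,"pics/c19.png")
f=r.grab_frame("wrist"); cv2.imwrite("pics/w12.png",f[:,:,::-1])
delta([.4745,.0712,.126],97)
arc(.022,range(172,96,-4))
E
```

```text
t: 16.48
position: [0.467, 0.1088, 0.1253]
tool_rot: [0.071, 0.997, -0.0, 0.003]
wrist_force: [0.5, -2.1, -0.6]
finger_gap: 0.0002
t 16.58 pos [0.467  0.109  0.1252] yaw 81.99 tilt [ 4.9e-03 -3.0e-04 -1.0e+00] F [ 0.2  0.2 -0.3] T [ 0.04 -0.01  0.02] gap -0.0004 q [ 0.23  0.2  -0.28  1.09 -0.    0.37]
shift [-0.0127 -0.0364 -0.0007] turnz -0.2620113926009096
172 [-0.     -0.001  -0.0198] turn -0.0
168 [ 0.0013  0.0041 -0.0198] turn 0.07
164 [ 0.0024  0.0093 -0.0198] turn 0.139
160 [ 0.003   0.0145 -0.0198] turn 0.209
156 [ 0.0033  0.0197 -0.0198] turn 0.279
152 [ 0.0032  0.025  -0.0198] turn 0.349
148 [ 0.0027  0.0302 -0.0198] turn 0.419
144 [ 0.0019  0.0354 -0.0198] turn 0.488
140 [ 0.0007  0.0405 -0.0198] turn 0.558
136 [-0.0008  0.0456 -0.0198] turn 0.628
132 [-0.0027  0.0505 -0.0198] turn 0.698
128 [-0.0049  0.0552 -0.0197] turn 0.768
124 [-0.0075  0.0598 -0.0197] turn 0.838
120 [-0.0103  0.0642 -0.0197] turn 0.907
116 [-0.0135  0.0684 -0.0197] turn 0.977
112 [-0.0169  0.0724 -0.0197] turn 1.047
108 [-0.0207  0.0761 -0.0197] turn 1.117
104 [-0.0246  0.0796 -0.0196] turn 1.187
100 [-0.0288  0.0827 -0.0196] turn 1.256
```

View pics/c19.png

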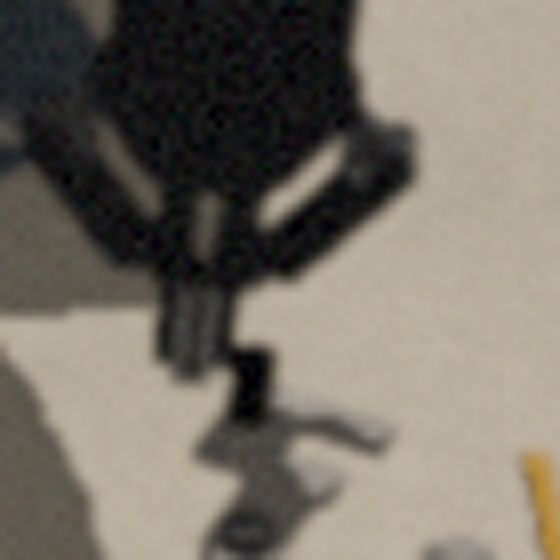

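View pics/w12.png

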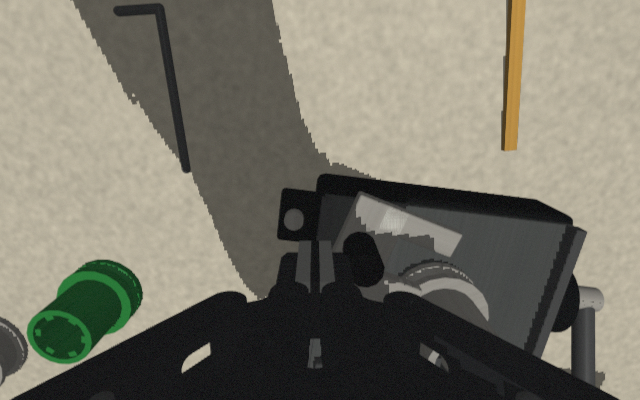

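The knob (362,255 in the wrist view) is now ahead of the finger and the washer is swinging, with about 2 N of push. Continuing.

```bash
python3 -m creep '[[[0,0,0.07],[0.0013,0.0041,0],0],[[0,0,0.139],[0.0024,0.0093,0],0],[[0,0,0.209],[0.003,0.0145,0],0],[[0,0,0.279],[0.0033,0.0197,0],0],[[0,0,0.349],[0.0032,0.025,0],0],[[0,0,0.419],[0.0027,0.0302,0],0],[[0,0,0.488],[0.0019,0.0354,0],0],[[0,0,0.558],[0.0007,0.0405,0],0]]'
python3 - <<'E'
from h import *
f=r.grab_frame("wrist"); cv2.imwrite("pics/w13.png",f[:,:,::-1])
delta([.4745,.0712,.126],97)
arc(.022,range(140,96,-4))
E
```

```text
t: 17.25
position: [0.4717, 0.1495, 0.1254]
tool_rot: [0.342, 0.94, 0.001, 0.002]
wrist_force: [-0.8, -1.3, -0.4]
finger_gap: -0.0003
t 17.3 pos [0.4722 0.1502 0.1254] yaw 49.68 tilt [ 5.3e-03  1.0e-04 -1.0e+00] F [ 0.   1.1 -0.1] T [-0.02  0.12 -0.03] gap 0.0002 q [ 0.31  0.23 -0.24  1.1  -0.    1.01]
shift [-0.0529 -0.0588 -0.0006] turnz -0.8258484597463767
140 [-0.0004 -0.001  -0.0196] turn -0.006
136 [ 0.001   0.0041 -0.0196] turn 0.064
132 [ 0.002   0.0092 -0.0196] turn 0.134
128 [ 0.0027  0.0145 -0.0196] turn 0.204
124 [ 0.003   0.0197 -0.0195] turn 0.274
120 [ 0.0029  0.025  -0.0195] turn 0.344
116 [ 0.0025  0.0302 -0.0195] turn 0.413
112 [ 0.0017  0.0354 -0.0195] turn 0.483
108 [ 0.0006  0.0405 -0.0195] turn 0.553
104 [-0.0009  0.0455 -0.0194] turn 0.623
100 [-0.0028  0.0505 -0.0194] turn 0.693
```

View pics/w13.png

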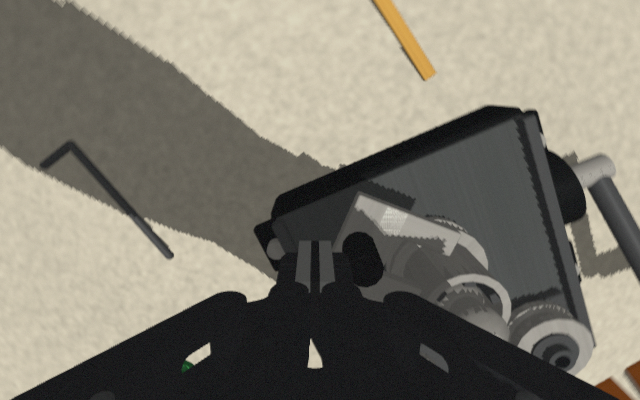

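```bash
python3 -m creep '[[[0,0,0.05],[0.0005,0.003,0],0],[[0,0,0.1],[0.0015,0.0068,0],0],[[0,0,0.16],[0.0023,0.0112,0],0],[[0,0,0.22],[0.0028,0.0157,0],0],[[0,0,0.28],[0.003,0.0202,0],0],[[0,0,0.344],[0.0029,0.025,0],0],[[0,0,0.413],[0.0025,0.0302,0],0],[[0,0,0.44],[0.0023,0.0325,0],0]]'
python3 - <<'E'
from h import *
f=r.grab_frame("wrist"); cv2.imwrite("pics/w14.png",f[:,:,::-1])
delta([.4745,.0712,.126],97)
arc(.022,range(116,94,-2))
E
```

```text
t: 17.97
position: [0.4916, 0.1769, 0.1255]
tool_rot: [0.541, 0.841, 0.001, 0.002]
wrist_force: [-1.2, -0.8, -0.9]
finger_gap: -0.0001
t 18.02 pos [0.4918 0.177  0.1255] yaw 24.46 tilt [ 5.3e-03  3.0e-04 -1.0e+00] F [-0.3  0.2 -0.5] T [ 0.01  0.07 -0.  ] gap -0.0002 q [ 0.35  0.27 -0.18  1.12 -0.    1.49]
shift [-0.0891 -0.0596 -0.0006] turnz -1.265984420572417
116 [-0.0011 -0.0026 -0.0195] turn -0.027
114 [-0.0003 -0.0001 -0.0195] turn 0.008
112 [ 0.0004  0.0024 -0.0195] turn 0.043
110 [ 0.001   0.0049 -0.0195] turn 0.078
108 [ 0.0015  0.0075 -0.0195] turn 0.113
106 [ 0.002   0.0101 -0.0195] turn 0.148
104 [ 0.0023  0.0127 -0.0194] turn 0.183
102 [ 0.0026  0.0153 -0.0194] turn 0.218
100 [ 0.0027  0.018  -0.0194] turn 0.252
98 [ 0.0028  0.0206 -0.0194] turn 0.287
96 [ 0.0028  0.0232 -0.0194] turn 0.322
```

View pics/w14.png

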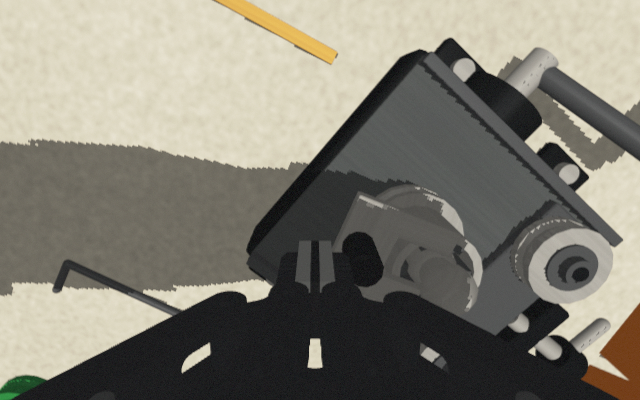

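The slot is sliding over the shaft's neck with only about 1.5 N. Continuing slowly to the stop.

```bash
python3 -m creep '[[[0,0,0.043],[0.0004,0.0024,0],0],[[0,0,0.078],[0.001,0.0049,0],0],[[0,0,0.113],[0.0015,0.0075,0],0],[[0,0,0.148],[0.002,0.0101,0],0],[[0,0,0.183],[0.0023,0.0127,0],0],[[0,0,0.2],[0.0025,0.014,0],0],[[0,0,0.218],[0.0026,0.0153,0],0],[[0,0,0.235],[0.0027,0.0166,0],0]]'
python3 - <<'E'
from h import *
f=r.grab_frame("wrist"); cv2.imwrite("pics/w15.png",f[:,:,::-1])
delta([.4745,.0712,.126],97)
arc(.022,(101,100,99,98,97,96,95,94,93,92,90))
E
```

```text
t: 18.68
position: [0.5057, 0.1863, 0.1256]
tool_rot: [0.636, 0.772, 0.002, 0.002]
wrist_force: [-1.1, 0.1, 0.5]
finger_gap: 0.0002
t 18.73 pos [0.5059 0.1865 0.1256] yaw 10.95 tilt [ 5.3e-03  4.0e-04 -1.0e+00] F [-1.2  0.5  0. ] T [0.08 0.15 0.02] gap 0.0002 q [ 0.35  0.3  -0.14  1.13 -0.    1.73]
shift [-0.1072 -0.0527 -0.0006] turnz -1.5018643151428275
101 [-0.0002 -0.0001 -0.0194] turn -0.001
100 [ 0.0002  0.0012 -0.0194] turn 0.017
99 [ 0.0006  0.0024 -0.0194] turn 0.034
98 [ 0.0009  0.0037 -0.0194] turn 0.051
97 [ 0.0012  0.005  -0.0194] turn 0.069
96 [ 0.0015  0.0063 -0.0194] turn 0.086
95 [ 0.0018  0.0076 -0.0194] turn 0.104
94 [ 0.002   0.0089 -0.0194] turn 0.121
93 [ 0.0022  0.0101 -0.0194] turn 0.139
92 [ 0.0024  0.0114 -0.0194] turn 0.156
90 [ 0.0027  0.0141 -0.0193] turn 0.191
```

View pics/w15.png

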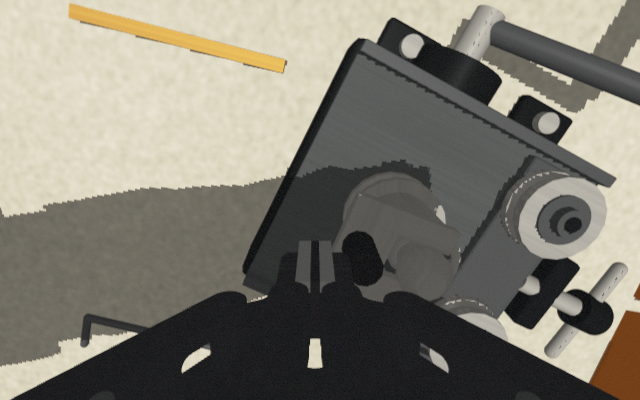

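```bash
python3 -m creep '[[[0,0,0.01],[0.0002,0.0008,0],0],[[0,0,0.02],[0.0004,0.0016,0],0],[[0,0,0.034],[0.0006,0.0024,0],0],[[0,0,0.042],[0.0008,0.003,0],0],[[0,0,0.051],[0.0009,0.0037,0],0],[[0,0,0.06],[0.001,0.0044,0],0],[[0,0,0.069],[0.0012,0.005,0],0],[[0,0,0.069],[0.0012,0.005,0],0]]'
python3 - <<'E'
from h import *
delta([.4745,.0712,.126],97)
arc(.022,(97,96,95,94,93,92,91,90))
E
```

```text
t: 19.4
position: [0.5108, 0.1886, 0.1256]
tool_rot: [0.663, 0.749, 0.002, 0.002]
wrist_force: [-1.0, 1.0, -0.1]
finger_gap: 0.0
t 19.4 pos [0.5108 0.1886 0.1256] yaw 6.95 tilt [ 5.5e-03  4.0e-04 -1.0e+00] F [-1.   1.  -0.1] T [-0.    0.15  0.06] gap 0.0 q [ 0.35  0.31 -0.13  1.13 -0.    1.8 ]
shift [-0.1122 -0.0502 -0.0006] turnz 1.5699223987825603
97 [ 0.     -0.0002 -0.0194] turn -0.001
96 [ 0.0004  0.0011 -0.0194] turn 0.017
95 [ 0.0007  0.0023 -0.0194] turn 0.034
94 [ 0.0011  0.0036 -0.0194] turn 0.051
93 [ 0.0014  0.0049 -0.0194] turn 0.069
92 [ 0.0017  0.0062 -0.0194] turn 0.086
91 [ 0.0019  0.0075 -0.0193] turn 0.104
90 [ 0.0022  0.0088 -0.0193] turn 0.121
```

```bash
python3 -m creep '[[[0,0,0.01],[0.0002,0.0006,0],0],[[0,0,0.017],[0.0004,0.0011,0],0],[[0,0,0.025],[0.0005,0.0017,0],0],[[0,0,0.03],[0.0006,0.0023,0],0],[[0,0,0.03],[0.0007,0.0029,0],0],[[0,0,0.03],[0.0009,0.0036,0],0],[[0,0,0.03],[0.0009,0.0042,0],0],[[0,0,0.03],[0.0009,0.0042,0],0]]'
python3 - <<'E'
from h import *
delta([.4745,.0712,.126],97)
f=r.grab_frame("wrist"); cv2.imwrite("pics/w16.png",f[:,:,::-1])
f=r.grab_frame("scene"); cv2.imwrite("pics/scene6.png",f[:,:,::-1]); im=np.clip(f[120:240,350:470,::-1].astype(float)*1.6,0,255).astype('uint8'); cv2.imwrite("pics/c20.png",cv2.resize(im,None,fx=5,fy=5,interpolation=cv2.INTER_CUBIC))
E
```

```text
t: 20.07
position: [0.5122, 0.1894, 0.1252]
tool_rot: [0.674, 0.739, 0.0, 0.001]
wrist_force: [-11.3, -1.3, 5.6]
finger_gap: 0.0001
t 20.07 pos [0.5122 0.1894 0.1252] yaw 5.23 tilt [ 8.e-04 -7.e-04 -1.e+00] F [-11.3  -1.3   5.6] T [-0.37  2.23 -0.  ] gap 0.0001 q [ 0.35  0.31 -0.12  1.14 -0.    1.83]
shift [-0.1143 -0.0483 -0.0007] turnz 1.5398681902326141
```

View pics/c20.png

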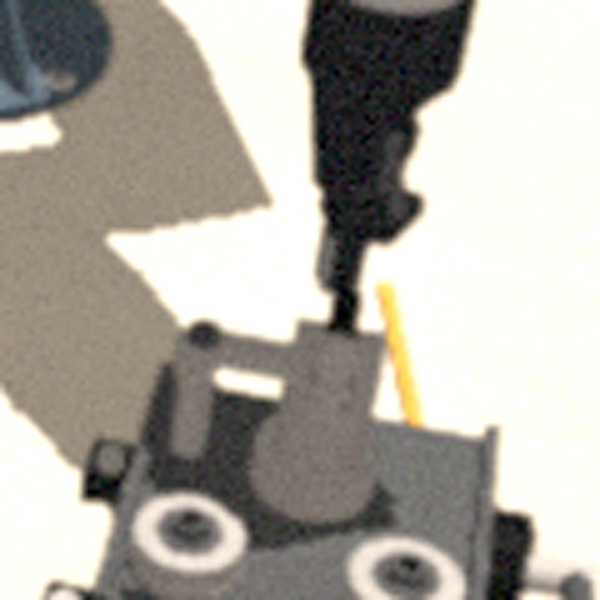

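The push rises to 11 N and motion has stopped: the washer is at its stop. Backing off along the push line and rising to look.

```bash
python3 -m creep '[[[0,0,0],[0,-0.004,0],0],[[0,0,0],[0,-0.014,0],0],[[0,0,0],[0,-0.028,0],0],[[0,0,0],[0,-0.04,-0.01],0],[[0,0,0],[0,-0.05,-0.035],0],[[0,0,0],[0,-0.06,-0.065],0],[[0,0,0],[0,-0.06,-0.095],0],[[0,0,0],[0,-0.06,-0.12],0]]'
python3 - <<'E'
from h import *
delta([.4,.03,.245],5)
E
```

```text
t: 20.83
position: [0.4519, 0.184, 0.2476]
tool_rot: [0.674, 0.739, 0.001, 0.001]
wrist_force: [1.6, 0.3, -0.3]
finger_gap: -0.0004
t 20.83 pos [0.4519 0.184  0.2476] yaw 5.23 tilt [ 0.0032  0.     -1.    ] F [ 1.6  0.3 -0.3] T [ 0.01 -0.05 -0.01] gap -0.0004 q [ 0.39  0.16 -0.01  1.4  -0.    1.87]
shift [-0.1486 -0.0657  0.0024] turnz 0.004043396287935204
```

```bash
python3 -m creep '[[[0,0,0],[-0.015,0.012,-0.005],0],[[0,0,0],[-0.03,0.026,-0.01],0],[[0,0,0],[-0.045,0.04,-0.01],0],[[0,0,0],[-0.06,0.055,-0.01],0],[[0,0,0],[-0.075,0.07,-0.01],0],[[0,0,0],[-0.09,0.085,-0.01],0],[[0,0,0],[-0.103,0.098,-0.01],0],[[0,0,0],[-0.11,0.106,-0.01],0]]'
python3 - <<'E'
from h import *; import pickle
f=r.grab_frame("wrist")
p=r.camera_params("wrist"); f=r.grab_frame("wrist"); cv2.imwrite("pics/w17.png",f[:,:,::-1]); pickle.dump(p,open("w17.pkl","wb"))
delta([.4,.03,.245],5)
P=np.array([.5411,.1198]); S=np.array([.5582,.1835]); a=np.radians(98.0); K=P+.072*np.array([np.cos(a),np.sin(a)])
cv=[(circ(S,.007,.152),(255,0,0)),(circ(P,.009,.146),(0,0,255)),(circ(K,.008,.162),(0,0,255)),(circ(S,.024,.126),(0,255,255))]
uv=proj("wrist",[*S,.14],p)[0].astype(int); print(uv)
x0,y0=max(0,uv[0]-70),max(0,uv[1]-60)
overlay("pics/w17.png","wrist",p,cv,(x0,y0,x0+150,y0+130),4,"pics/o12.png"); crop("pics/w17.png",x0,y0,x0+150,y0+130,5,"pics/c21.png")
E
```

```text
t: 21.5
position: [0.5686, 0.0829, 0.2579]
tool_rot: [0.675, 0.738, 0.001, 0.002]
wrist_force: [-1.2, -0.1, 0.4]
finger_gap: 0.0001
t 21.6 pos [0.5683 0.0833 0.2576] yaw 5.13 tilt [ 3.4e-03 -2.0e-04 -1.0e+00] F [-1.   0.3 -0.3] T [0.01 0.   0.03] gap -0.0002 q [ 0.15  0.31  0.22  1.48 -0.    1.63]
shift [-0.038  -0.1724  0.012 ] turnz 0.0022693497707471457
[312  45]
```

View pics/c21.png

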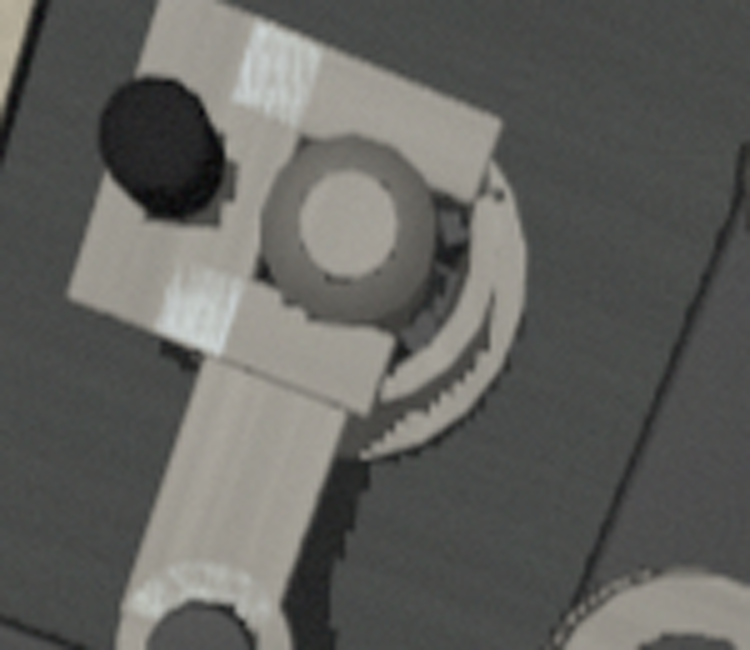

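View pics/o12.png

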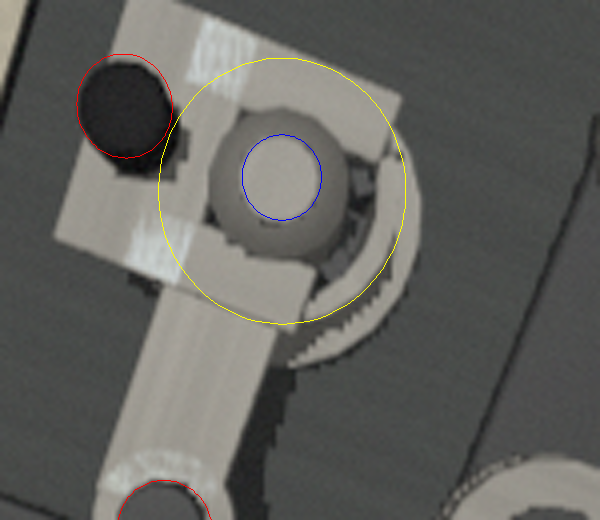

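The washer's slot is fully round the neck (crop (350,225)). The knob lies within about 1 px of its predicted closed place and the roller sits under the washer. I'll move the arm aside for a last overall look.

```bash
python3 -m creep '[[[0,0,0],[-0.015,-0.015,-0.005],0],[[0,0,0],[-0.04,-0.03,-0.01],0],[[0,0,0],[-0.065,-0.05,-0.02],0],[[0,0,0],[-0.09,-0.07,-0.03],0],[[0,0,0],[-0.115,-0.09,-0.04],0],[[0,0,0],[-0.14,-0.11,-0.05],0],[[0,0,0],[-0.16,-0.13,-0.05],0],[[0,0,0],[-0.18,-0.14,-0.05],0]]'
python3 - <<'E'
from h import *
f=r.grab_frame("scene"); cv2.imwrite("pics/scene7.png",f[:,:,::-1]); f=r.grab_frame("top"); cv2.imwrite("pics/top7.png",f[:,:,::-1])
a=cv2.imread("pics/top7.png"); b=cv2.imread("pics/scene7.png")[150:250,340:480]
cv2.imwrite("pics/c22.png",cv2.resize(b,None,fx=5,fy=5,interpolation=cv2.INTER_CUBIC))
c=cv2.imread("pics/top7.png")[110:250,150:300]; cv2.imwrite("pics/c23.png",cv2.resize(c,None,fx=4,fy=4,interpolation=cv2.INTER_CUBIC))
delta([.4,.03,.245],5)
E
```

```text
t: 22.27
position: [0.4425, -0.1086, 0.3084]
tool_rot: [0.675, 0.738, 0.002, 0.002]
wrist_force: [1.0, 0.2, 0.2]
finger_gap: -0.0002
t 22.37 pos [ 0.443  -0.1097  0.3079] yaw 5.0 tilt [ 0.0047 -0.001  -1.    ] F [0.6 1.4 0.5] T [-0.01 -0.04 -0.02] gap 0.0001 q [-0.24  0.1   0.08  1.54  0.    1.24]
shift [ 0.143  -0.0309  0.0626] turnz 7.068708944564959e-05
```

View pics/top7.png

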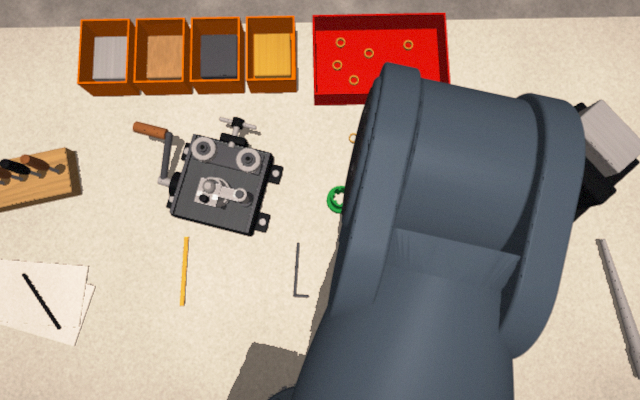

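View pics/c22.png

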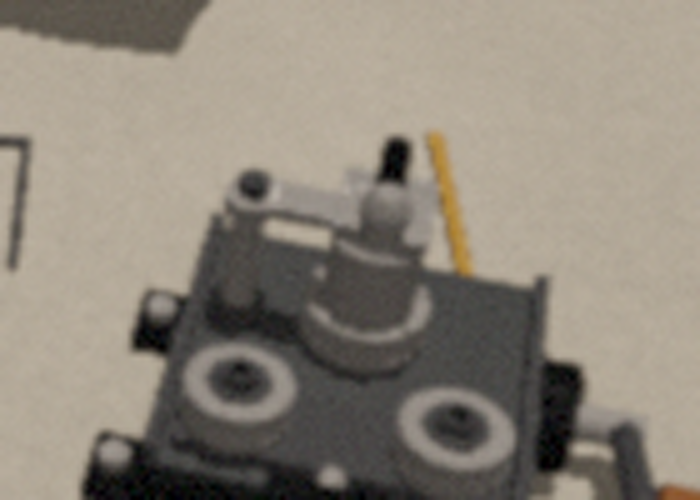

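View pics/c23.png

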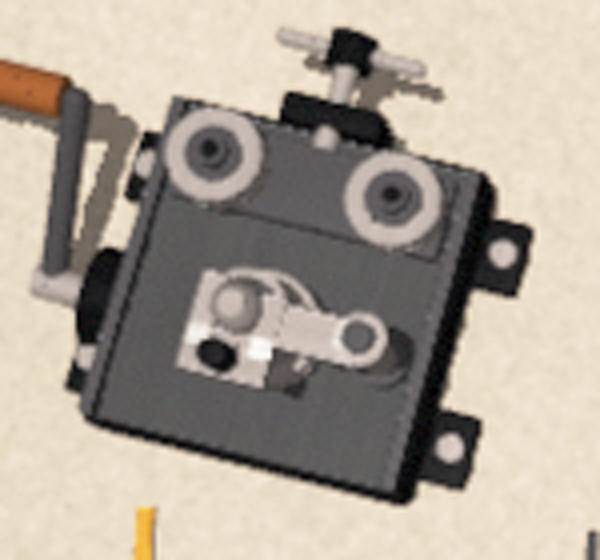

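```bash
python3 - <<'E'
from h import *
K=ray2z("top",150+217/4,110+352/4,.162); P=ray2z("top",150+361/4,110+336/4,.146); S=ray2z("top",150+235/4,110+303/4,.152)
print(K,P,S); d=K-P; e=S-P
print("knob-post",np.hypot(*d[:2]),"knob-shaft",np.hypot(*(K-S)[:2]),"angle knob-shaft at post",np.degrees(np.arctan2(d[1],d[0])-np.arctan2(e[1],e[0])))
E
```

```text
[0.53058109 0.18849377 0.162     ] [0.54004791 0.11826923 0.146     ] [0.55763971 0.18214025 0.152     ]
knob-post 0.07085976654020539 knob-shaft 0.0277945380001971 angle knob-shaft at post 23.076630546888868
```

The knob–shaft distance is 27.8 mm (28 when closed), and the angle at the post is 23.1° (atan 28/66 = 23.0°). The washer is closed, so I'm handing the job in.

```bash
python3 - <<'E'
from workcell import r
print(r.close_job())
E
```

```text
the job is handed in; nothing more can be done
None
```

The drive roller is home on the shaft and the keeper washer is closed round the neck. I handed the job in at about 22.4 s.

- **Roller:** I took the bare-steel splined roller and turned it to match the tooth angle seen in the images. It slid into mesh without any rocking and seated on the collar with about 16 N, then I released it.
- **Keeper:** I pushed the knob round with closed fingers to its stop, where the push rose to 11 N. The final top view gives knob to shaft 27.8 mm (28 expected) and 23.1° at the post (23.0° expected). The wrist and scene views show the slot round the neck above the roller.
- **Forces:** The highest wrist force at any reading was about 13 N, while gripping. Readings come only at the end of each call, so peaks within a move were not seen.

**What disagreed or went wrong:**
- The scene camera read about 10 mm off the top view in x, so I relied on the top and wrist cameras.
- The closed fingertips turned out about 20 mm above the reported TCP, so my first push passed over the knob without touching it.
- I gave one retreat move the wrong lateral sign; it touched nothing and I corrected it.
- The last pictures show the hex key and bar unmoved, but the arm hid most of the other loose items from the top view. I saw no contact with any of them.

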